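# Unload the vial shaker after a run

## Robot

A 7-joint arm with a two-finger parallel gripper is mounted at the origin on a cart in front of the work surface, level with it; the furniture and walls round the work are solid. World frame = base frame: x ahead of the robot, y to its left, z up, the work surface at z = 0. Lengths are in m, angles in rad, forces in N, time in s.
With the tool pointing down it reaches from about 0.4 to 0.875 m from the base axis. Payload 19.3 kg.
Tool frame: the origin (TCP) lies on the centre line of the jaws, within the pads' length; the fingertips stand 11 mm ahead of it and the grasp point (between the pads) lies 8 mm behind it (ctrl.tcp_to_tips is the distance from the TCP to the fingertips, in m); z points along the fingers, y is the line along which they close (so a half turn about z gives the same grasp; the last joint's range is limited). The gripper opens to 85 mm and grips with 20 to 120 N. Pads are 22 mm wide; open, the fingers measure 114 mm over their backs; the gripper's body (76 mm by 85 mm) begins 54 mm behind the grasp point. The pads swing forward as they close: fully open they stand 13 mm farther back than shut.
Start: joints at [1.04, 0.521, -0.036, 1.599, 0.021, 1.021, -0.113], TCP at [0.278, -0.56, 0.242] pointing down, gripper open.
Joint ranges: [-2.91, 2.91], [-0.3, 2.13], [-1.5, 1.42], [0.17, 2.43], [-1.26, 4.41], [0.16, 1.93], [-2.52, 2.52]. Speed limits (rad/s): [1.89, 1.89, 2.39, 2.39, 3.01, 3.01, 3.01].

## Interface

Orientations are given as a unit quaternion [x, y, z, w].
In Python, from plant import readout, cams, ticket, ctrl gives the robot as it stands.
- The arm moves only by the shell command python3 -m pendant 'ROWS'. ROWS is JSON, a list of rows, each an object of numbers: "dx", "dy", "dz": the shift along the tool's x, y, z in units of 25 mm (1.0 is 25 mm); "rx", "ry", "rz": the turn, a rotation vector about the tool's x, y, z in units of 6 degrees (1.0 is 6 degrees); "claw": the finger opening in mm, from 0 to 85.4. In form: [{"dx": .., "dy": .., "dz": .., "rx": .., "ry": .., "rz": .., "claw": ..}, ...]. A call has 1 to 12 rows; each row is the pose to reach, as a shift and turn from the pose commanded when the call began, along the tool's axes at that moment; what a row does not reach only later rows make up. A row lasts 1/8 s, in which the tool goes at most 62.5 mm and 10.7 degrees, less where a joint would pass 70% of its speed; a pose out of reach is approached as far as the arm can. A call with a gripper value outside its range is refused whole. The fingers move at their own pace and stop on an object; the grip force is fixed at half the most. Time passes only in rows, so rows that repeat a pose let the fingers close. It gives the time, the measured TCP pose, the force, the opening and the grip force at its end, in the units of the state.
- readout.observe(): the state, without advancing time (a new reading comes with each control period).
- cams.grab_frame(name): name is "scene" or "top"; returns a dict with "frame" (384x512x3 uint8, red, green, blue), "depth" (384x512 float32, m along the optical axis (not along the pixel's ray), 0 where there is no reading), "mtx" (3x3 intrinsics, pixels), "k1" (the pictures are not rectified: a ray, as slopes to the right and down, at radius r is drawn at 1 + k1 r^2 times it, then the intrinsics apply), "extrinsics" (4x4, takes a point from world to camera coordinates). Camera axes: x right, y up, looking along -z (the intrinsics and any distortion apply to the point x, -y, -z); pixel columns grow to the right and rows downward; lengths in m; the calibration is good to about 2 mm. A picture is of the moment at which its call begins.
- ticket.sign_off(): hands the job in; it is judged then, once.
The state is a dict: "clock": time; "joint_positions": joint angles; "qd": joint speeds; "tau": joint torques, N m; "position": TCP position; "eef_rot": TCP orientation; "wrist_force": force on the tool from outside, world axes, zero at the start; "wrist_torque": the same for the moment, N m; "width": finger opening in m; "grip_force": force on a finger pad.
Only numpy, scipy, OpenCV 4.12 (cv2) and the standard library are available. Lean on these libraries where they do the work, as an engineer would, in place of code of your own. Each camera call takes 0.05 s, during which the arm holds its last target. There are 200 camera calls.

## Task

The shaking run is over, so unload the shaker: turn its speed knob back to off, then unscrew the black clamp cap from the centre post without forcing the thread, keeping hold of it as it comes free, and set it down on the bench away from the shaker. Lift off the clear hold-down plate, lay it flat on the bench beside the shaker, and move every sample vial from the cups into the white carrier, each upright in a cell of its own. Set everything down gently without dropping or tipping it, and leave the other things on the bench alone.

Things in the scene. Friction and masses are not known exactly. Their poses are not given: they have to be found in the camera images.
- shaker: Vial shaker, fixed: grey housing 172 mm deep, 272 mm wide, 52 mm high, with a 66 mm high control console at its right end and left of it a round metal platform (156 mm across, top at 64 mm) with a centre post and four vial cups. Origin on the post's axis at bench level; x points to the back, y left, z up. The housing runs from x = -86 to +86 mm, y = -190 to +82 mm.
- hub (a point): Centre of the post's shoulder (42 mm across, 162 mm above the bench), on which the hold-down plate rests. A threaded stud (29 mm over the thread, right-hand thread, 8 mm rise per turn) stands 35 mm up from it. Axes as the shaker's.
- speed (a joint): Speed knob on top of the control console: 0 = off, at its stop (turned fully anticlockwise seen from above); grows as it turns clockwise, up to 3.6 rad. Stays where it is left; turns with about 0.03 N m.
- speed_grip (a point): Point on the speed knob's axis at the height to grip it from above; the grip is a raised bar 40 mm long, 14 mm thick and 32 mm high, along the point's x axis (pinch it across y); its top is 7 mm above this point, the disc under it 23 mm below.
- hold_down_plate: Clear round plate 148 mm across, 6 mm thick, hole 34 mm, 200 g, with a metal collar round the hole (54 mm outside, 42 inside, 6 to 36 mm above the origin): grip it across the collar. Origin: centre of the underside, z up. It rests on the post's shoulder 3 mm above the vials, under the clamp cap; it comes off the stud when lifted 40 mm straight up.
- clamp_cap: Black threaded cap, 80 g: head 45 mm across, 25 to 55 mm above the origin; skirt 37 mm across, 25 mm long. Origin: centre of the skirt's underside. Starts screwed home, origin 11 mm above hub, skirt in the plate's collar. Anticlockwise from above it rises 8 mm a turn (0.8 mm play either way), is free after two turns, then lift it straight up 25 mm out of the collar. Turns easily, stays where left.
- vial_carrier: White plastic vial carrier, loose, 350 g: open box 164 mm (its x) by 102 mm (its y) by 46 mm high, walls and floor 4 mm, with two rows of four square cells 36 mm wide either side of a solid rib; cell centres at x = -60, -20, 20, 60 mm and y = -29, 29 mm. Origin: centre of its underside. Empty at the start.
- jug (a point): Foot of a fixed white dispenser jug, 150 mm across and 450 mm high, with a spout at 300 to 390 mm reaching about 100 mm toward +y; it stands between shaker and carrier, so carry things round it on the robot's side, at least 130 mm before its axis (x about 0.42). More tall fixed bottles stand behind it and to its right, all beyond x = 0.62 m.
- towel_box (a point): Middle of the front lower edge of a fixed wall-mounted towel box over the bench behind the shaker: 340 mm wide along y, and everything behind and above this edge is solid. Keep the wrist in front of it.
- mat (a point): Middle of the back edge (toward +x), top side, of a flat black drying mat fixed on the bench, 200 mm (x) by 300 mm (y), 4.5 mm thick; it counts as bench and things may be set down on it.
- dropper_red: Bystander: small dropper bottle, 31 mm across, 62 mm high, origin under its centre.
- dropper_blue: Bystander: small dropper bottle, 31 mm across, 62 mm high, origin under its centre.
- beaker: Bystander: 250 ml beaker, 75 mm across, 89 mm high, origin under its centre.
- sample_1: Capped sample vial, 26 mm across the body, 28 mm at the cap, 92 mm high, 40 g; origin: centre of its underside, z up. At the start it stands in one of the shaker's cups (four cups on a circle of 55 mm radius round the post, inner width 30 mm, 27 mm deep, floor 67 mm above the bench). Absent in some runs.
- sample_2: Capped sample vial, 26 mm across the body, 28 mm at the cap, 92 mm high, 40 g; origin: centre of its underside, z up. At the start it stands in one of the shaker's cups (four cups on a circle of 55 mm radius round the post, inner width 30 mm, 27 mm deep, floor 67 mm above the bench). Absent in some runs.
- sample_3: Capped sample vial, 26 mm across the body, 28 mm at the cap, 92 mm high, 40 g; origin: centre of its underside, z up. At the start it stands in one of the shaker's cups (four cups on a circle of 55 mm radius round the post, inner width 30 mm, 27 mm deep, floor 67 mm above the bench). Absent in some runs.
- sample_4: Capped sample vial, 26 mm across the body, 28 mm at the cap, 92 mm high, 40 g; origin: centre of its underside, z up. At the start it stands in one of the shaker's cups (four cups on a circle of 55 mm radius round the post, inner width 30 mm, 27 mm deep, floor 67 mm above the bench). Absent in some runs.

How it is judged:
On the way, in this order (a step that is already met when the one before it is completed fails the run):
1. the speed knob is turned back to off (value of joint speed below 0.15 rad), for 0.2 s.
2. the clamp cap is unscrewed, free above the stud and held in the fingers (z of clamp_cap in the frame of hub above 0.04 m and contact force between the fingers and clamp_cap above 0.5 N), for 0.2 s.
3. the hold-down plate is off the post and lies flat on the bench (height (world z) of hold_down_plate below 0.02 m and angle between hold_down_plate's own z axis and vertical below 0.1 rad and horizontal distance between hold_down_plate and hub above 0.15 m), for 0.2 s.
At the end, for the whole second after the job is handed in: Speed knob within 0.15 rad of off; cap (origin under 30 mm) and flat plate (0.1 rad, under 20 mm) at rest on the bench, centres over 150 mm from the post's axis; every vial present at rest in a carrier cell, origin under 20 mm above the carrier's underside, tilt under 0.4 rad (all of step 3 and value of joint speed below 0.15 rad and height (world z) of clamp_cap below 0.03 m and horizontal distance between clamp_cap and hub above 0.15 m and linear speed of each of clamp_cap, hold_down_plate, sample_1, sample_2, sample_3, sample_4 below 0.02 m/s and x of sample_1 in the frame of vial_carrier between -0.082 and 0.082 m and y of sample_1 in the frame of vial_carrier between -0.049 and 0.049 m and z of each of sample_1, sample_2, sample_3, sample_4 in the frame of vial_carrier below 0.02 m and angle between each of sample_1, sample_2, sample_3, sample_4's own z axis and vertical below 0.4 rad and x of sample_2 in the frame of vial_carrier between -0.082 and 0.082 m and y of sample_2 in the frame of vial_carrier between -0.049 and 0.049 m and x of sample_3 in the frame of vial_carrier between -0.082 and 0.082 m and y of sample_3 in the frame of vial_carrier between -0.049 and 0.049 m and x of sample_4 in the frame of vial_carrier between -0.082 and 0.082 m and y of sample_4 in the frame of vial_carrier between -0.049 and 0.049 m); the robot touches nothing.
It fails at once if the clamp cap or the hold-down plate is dropped (falls unheld) ((linear speed of clamp_cap above 0.8 m/s and contact force between the fingers and clamp_cap below 0.05 N) or (linear speed of hold_down_plate above 0.8 m/s and contact force between the fingers and hold_down_plate below 0.05 N)).
It fails at once if a vial is dropped ((linear speed of sample_1 above 0.8 m/s and contact force between the fingers and sample_1 below 0.05 N) or (linear speed of sample_2 above 0.8 m/s and contact force between the fingers and sample_2 below 0.05 N) or (linear speed of sample_3 above 0.8 m/s and contact force between the fingers and sample_3 below 0.05 N) or (linear speed of sample_4 above 0.8 m/s and contact force between the fingers and sample_4 below 0.05 N)).
It fails at once if a vial is tipped over (more than 45 degrees) (angle between any of sample_1, sample_2, sample_3, sample_4's own z axis and vertical above 0.8 rad).
It fails at once if the cap is forced on its thread (more than 100 N) (contact force between clamp_cap and shaker above 100 N).
It fails at once if a bystander (dropper bottle or beaker) is moved more than 3 cm (distance of any of dropper_red, dropper_blue, beaker from where it was at the start of the episode above 0.03 m).
Of sample_1, sample_2, sample_3, sample_4 only 2 to 4 are there at a start; the rules pass over those that are not, and their reading is None.
At some moment in a run one of vial_carrier may be knocked a few centimetres aside while the robot is not near it.
It also fails if it takes over 210 s, if anything falls off the work surface, if the arm or the gripper's body presses on something with over 40 N, if the wrist force passes 120 N, or if a joint passes its speed limit or range.

## Working session

There is one attempt and no reset: what is moved stays moved. The work goes in short steps, Python scripts to look and compute and a shell command to move; the robot and the scene stay as the last step left them, time stands still between calls to the robot, and variables do not carry over. Pictures are saved under pics/ and viewed, at most 14 in all, crops included, and the job is handed in when it is done.

```bash
ls; mkdir -p pics; cat > h.py <<'E'
import numpy as np, cv2
from plant import readout, cams, ticket, ctrl
def grab(n,save=None,crop=None,s=1):
    f=cams.grab_frame(n)
    if save:
        im=cv2.cvtColor(f["frame"],cv2.COLOR_RGB2BGR)
        if crop: a,b,c,d=crop; im=im[b:d,a:c]
        cv2.imwrite("pics/"+save,cv2.resize(im,None,fx=s,fy=s,interpolation=cv2.INTER_CUBIC))
    return f
def ray(f,u,v):
    K=np.array(f["mtx"]); k=f["k1"]; E=np.array(f["extrinsics"])
    p=np.array([(u-K[0,2])/K[0,0],(v-K[1,2])/K[1,1]]); q=p.copy()
    for _ in range(30): q=p/(1+k*(q@q))
    d=E[:3,:3].T@np.array([q[0],-q[1],-1]); o=-E[:3,:3].T@E[:3,3]
    return o,d
def onz(f,u,v,z):
    o,d=ray(f,u,v); return o+d*(z-o[2])/d[2]
def dep(f,u,v):
    o,d=ray(f,u,v); return o+d*float(f["depth"][int(round(v)),int(round(u))])
def proj(f,P):
    K=np.array(f["mtx"]); E=np.array(f["extrinsics"]); c=E[:3,:3]@np.array(P)+E[:3,3]
    q=np.array([c[0],-c[1]])/-c[2]; q=q*(1+f["k1"]*(q@q)); return K[0,0]*q[0]+K[0,2],K[1,1]*q[1]+K[1,2]
def cloud(f):
    H,W=f["depth"].shape; K=np.array(f["mtx"]);E=np.array(f["extrinsics"])
    u,v=np.meshgrid(np.arange(W),np.arange(H)); p=np.stack([(u-K[0,2])/K[0,0],(v-K[1,2])/K[1,1]],-1);q=p.copy()
    for _ in range(30): q=p/(1+f["k1"]*(q**2).sum(-1,keepdims=True))
    d=np.concatenate([q[...,:1],-q[...,1:],-np.ones((H,W,1))],-1)*f["depth"][...,None]
    P=(d-E[:3,3])@E[:3,:3]; P[f["depth"]==0]=np.nan; return P
E
python3 - <<'E'
from h import *
for n in ("scene","top"):
    f=grab(n,n+"0.png",s=1.5); E=np.array(f["extrinsics"]); print(n,f["mtx"],f["k1"],-E[:3,:3].T@E[:3,3],-E[2,:3])
s=readout.observe(); print(s, ctrl.tcp_to_tips)
E
```

```text
pics
scene [[400.80827918   0.         251.15164945]
 [  0.         400.80827918 191.8178557 ]
 [  0.           0.           1.        ]] -0.02661752222472841 [-0.34231629  1.26565728  1.15441237] [ 0.48365021 -0.69099029 -0.5372289 ]
top [[470.22741322   0.         253.88702631]
 [  0.         470.22741322 192.8841065 ]
 [  0.           0.           1.        ]] -0.10305924056273706 [-0.19383405  0.16515173  1.74252554] [ 0.3928415  -0.0370135  -0.91886101]
{'clock': 0.1, 'joint_positions': array([ 1.03978632,  0.52194558, -0.03632824,  1.59995184,  0.02122948,
        1.0210982 , -0.11277143]), 'qd': array([-0.0006366 , -0.00178046, -0.00122375, -0.00111412, -0.00276657,
        0.00057823,  0.00052486]), 'tau': array([ 2.82593181e-03, -9.28490496e+01,  1.98373877e+00, -3.70536983e+01,
        1.80929073e-02,  5.26384480e-03,  2.12419445e-05]), 'position': array([ 0.27775504, -0.55956502,  0.24178848]), 'eef_rot': array([ 9.73570006e-01,  2.28388233e-01, -1.62288057e-04, -4.82033652e-04]), 'wrist_force': array([-0.10644459, -0.15666382, -0.22184389]), 'wrist_torque': array([-0.02999766, -0.01196649,  0.01804673]), 'grip_force': 0.0, 'width': 0.08521392481330822} 0.011
```

View pics/scene0.png

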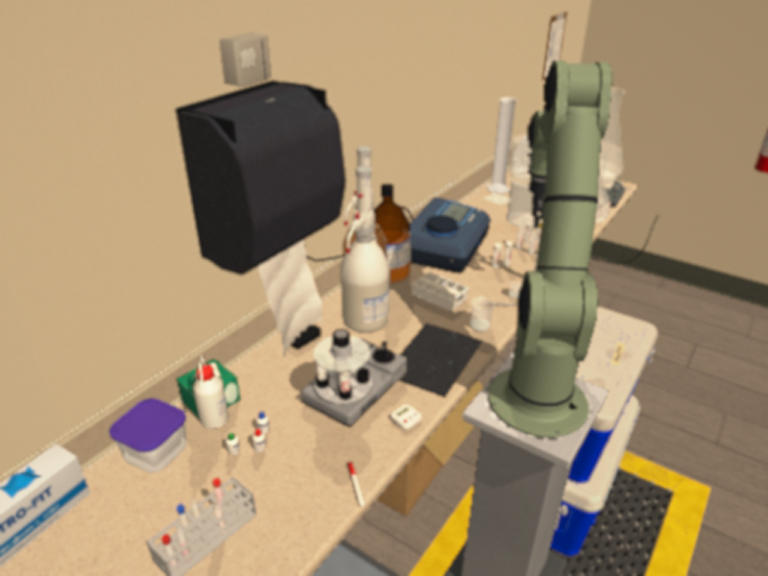

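View pics/top0.png

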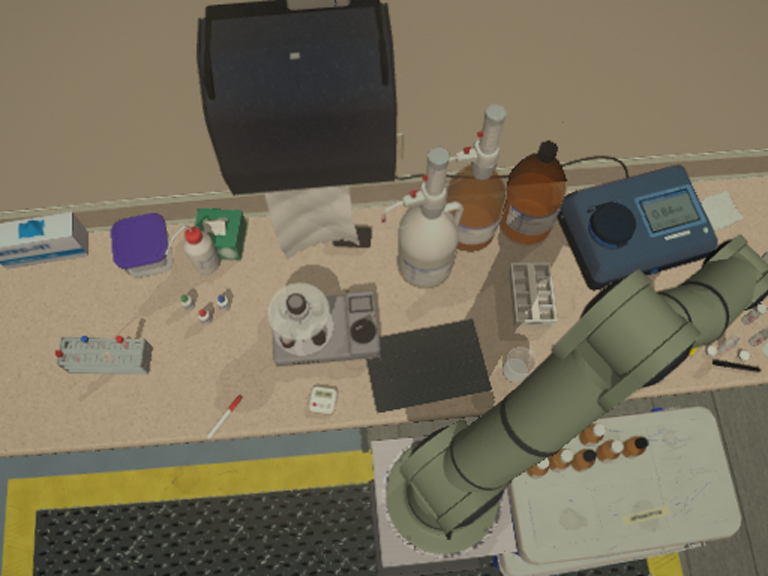

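```bash
python3 - <<'E'
from h import *
f=grab("top","t1.png",(170,165,370,290),4)
g=grab("scene","s1.png",(190,205,340,290),5)
P=cloud(f)
print("base",proj(f,[0,0,0]))
for n,(u,v) in dict(captop=(296/1.5,301/1.5),knob=(363/1.5,330/1.5),carrier=(533/1.5,293/1.5),mat=(430/1.5,365/1.5),jug=(428/1.5,245/1.5)).items(): print(n,P[int(v),int(u)])
# cap top pixels
m=(abs(P[...,2]-0.228)<.006)&(f["frame"].max(-1)<90)
ys,xs=np.nonzero(m[180:250,170:270]); print("cap",len(xs),P[180:250,170:270][ys,xs].mean(0), np.ptp(P[180:250,170:270][ys,xs],axis=0))
E
```

```text
base (np.float64(294.92457044694993), np.float64(329.91499573862995))
captop [0.44768044 0.30457869 0.22477701]
knob [0.40886949 0.15349131 0.0859052 ]
carrier [ 0.47998203 -0.29611431  0.05428306]
mat [ 0.32899014 -0.00777601  0.00105444]
jug [ 0.55240021 -0.01727568  0.2419888 ]
cap 41 [0.4357423  0.30446428 0.22736669] [0.04314376 0.04233739 0.01086653]
```

View pics/t1.png

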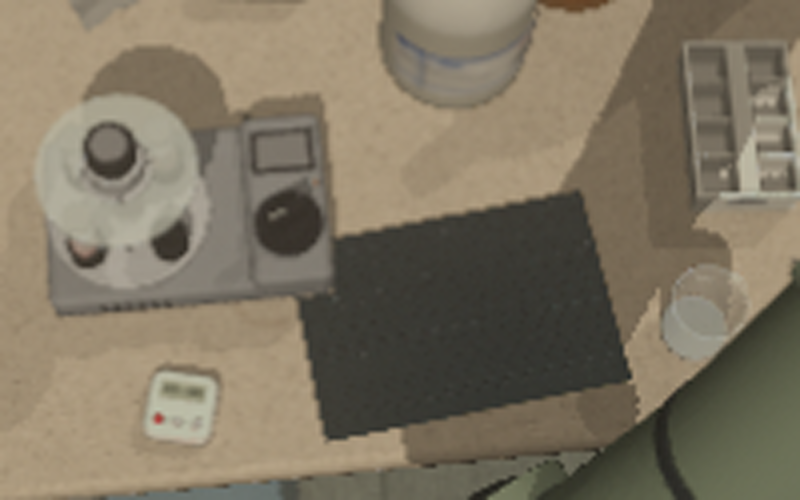

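View pics/s1.png

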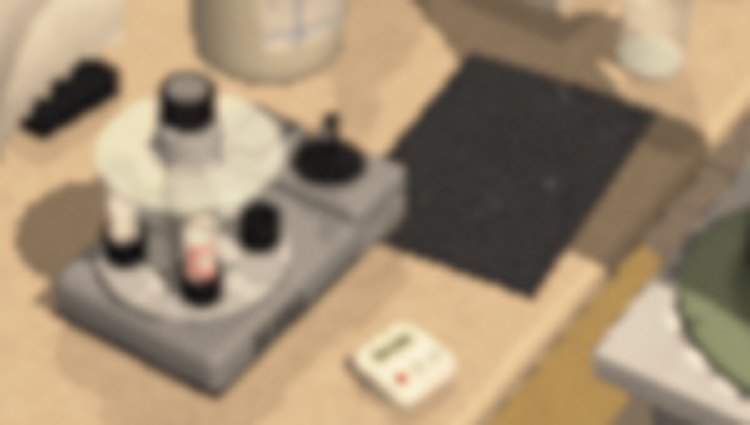

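```bash
python3 - <<'E'
from h import *
import collections
for n in ("top","scene"):
    f=grab(n); P=cloud(f); c=f["frame"].astype(int); X,Y,Z=P[...,0],P[...,1],P[...,2]
    print(n)
    def st(name,m):
        p=P[m]
        if len(p): print(name,len(p),"mean",p.mean(0).round(4),"mid",((np.nanpercentile(p,2,axis=0)+np.nanpercentile(p,98,axis=0))/2).round(4),"min",p.min(0).round(3),"max",p.max(0).round(3))
    st("captop",(Z>.222)&(Z<.236)&(abs(X-.43)<.06)&(abs(Y-.3)<.06))
    st("plate",(Z>.155)&(Z<.178)&(abs(X-.43)<.1)&(abs(Y-.3)<.1))
    for a in (.07,.076,.082,.088,.094,.1,.106,.112): st("knob%.3f"%a,(Z>a)&(Z<a+.006)&(abs(X-.4)<.05)&(abs(Y-.15)<.05))
    m=(Z>.085)&(Z<.13)&(abs(X-.4)<.05)&(abs(Y-.15)<.05); p=P[m][:,:2]
    if len(p)>5:
        w,v=np.linalg.eigh(np.cov(p.T)); print("bar",len(p),p.mean(0),np.sqrt(w),np.degrees(np.arctan2(v[1,1],v[0,1])))
    hm=(Z>.044)&(Z<.058)&(abs(X-.42)<.14)&(abs(Y-.24)<.18); st("house",hm)
    r=cv2.minAreaRect(P[(Z>.044)&(Z<.072)&(abs(X-.42)<.13)&(abs(Y-.24)<.17)][:,:2].astype(np.float32)); print("houserect",r)
    sm=(Z>.03)&(Z<.05)&(abs(X-.48)<.12)&(abs(Y+.3)<.11)&(c.min(-1)>60); st("carr",sm); 
    if sm.sum()>5: print(cv2.minAreaRect(P[sm][:,:2].astype(np.float32)))
    st("tbox",(Z>.2)&(X>.6)&(X<.75)&(abs(Y-.3)<.25))
E
```

```text
top
captop 117 mean [0.4428 0.3055 0.229 ] mid [0.4426 0.3061 0.2288] min [0.42  0.284 0.222] max [0.467 0.326 0.235]
plate 983 mean [0.4407 0.3046 0.1697] mid [0.444  0.3054 0.1693] min [0.37  0.234 0.159] max [0.52  0.377 0.178]
knob0.070 110 mean [0.4034 0.1549 0.0726] mid [0.4055 0.1546 0.073 ] min [0.36 0.12 0.07] max [0.449 0.192 0.076]
knob0.076 59 mean [0.4094 0.158  0.0781] mid [0.4092 0.1574 0.0786] min [0.37  0.128 0.076] max [0.443 0.186 0.081]
knob0.082 20 mean [0.4061 0.1586 0.0856] mid [0.4098 0.1589 0.0852] min [0.389 0.142 0.082] max [0.43  0.176 0.088]
knob0.088 5 mean [0.3987 0.1535 0.0899] mid [0.398  0.1513 0.0902] min [0.388 0.143 0.089] max [0.408 0.159 0.091]
knob0.094 7 mean [0.4084 0.1533 0.0964] mid [0.4082 0.1534 0.0962] min [0.401 0.138 0.094] max [0.415 0.169 0.098]
knob0.100 9 mean [0.4131 0.1535 0.1034] mid [0.4144 0.1543 0.1034] min [0.4   0.137 0.101] max [0.429 0.172 0.106]
knob0.106 21 mean [0.4125 0.1574 0.1091] mid [0.4152 0.157  0.1091] min [0.405 0.137 0.107] max [0.427 0.175 0.112]
knob0.112 19 mean [0.4127 0.1562 0.1138] mid [0.4107 0.1563 0.
[... 1802 characters left out ...]
.1144] min [0.4   0.14  0.112] max [0.418 0.175 0.117]
bar 37 [0.40744622 0.16225636] [0.0048219  0.01125257] 116.60740048438842
house 488 mean [0.4042 0.2961 0.0512] mid [0.4382 0.2702 0.0508] min [0.354 0.121 0.044] max [0.525 0.392 0.058]
houserect ((0.4393494129180908, 0.2514417767524719), (0.2818034291267395, 0.17157083749771118), 89.98796081542969)
carr 346 mean [ 0.4846 -0.2986  0.0413] mid [ 0.486  -0.3011  0.0401] min [ 0.399 -0.364  0.03 ] max [ 0.574 -0.238  0.05 ]
((0.486455500125885, -0.30096763372421265), (0.1198384091258049, 0.17159511148929596), 87.08171081542969)
tbox 10484 mean [0.651  0.2846 0.5736] mid [0.6738 0.2438 0.498 ] min [0.601 0.052 0.201] max [0.75  0.418 0.769]
```

```bash
cat >> h.py <<'E'
from scipy.spatial.transform import Rotation as Ro
def go(pos,phi=None):
    s=readout.observe(); R=Ro.from_quat(s["eef_rot"]).as_matrix(); ph=np.degrees(np.arctan2(R[1,0],R[0,0]))
    d=R.T@(np.array(pos)-s["position"])/.025
    if phi is None: phi=ph
    a=np.radians(phi); T=np.array([[np.cos(a),np.sin(a),0],[np.sin(a),-np.cos(a),0],[0,0,-1]])
    r=np.degrees(Ro.from_matrix(R.T@T).as_rotvec())/6
    print("d",d.round(3),"r",r.round(3),"phi",ph.round(1),"q",np.round(s["joint_positions"],2))
    return d
def rel(*pts):
    s=readout.observe(); R=Ro.from_quat(s["eef_rot"]).as_matrix()
    for p in pts: print((R.T@(np.array(p)-s["position"])/.025).round(2))
E
python3 - <<'E'
from h import *
go([.395,-.2,.26],26.4); go([.41,.157,.26],118)
f=grab("top"); P=cloud(f); 
m=(P[...,2]>.2)&(P[...,0]>.55)&(P[...,0]<.66)&(P[...,1]>.05)&(P[...,1]<.45); p=P[m]; print(p[np.argsort(p[:,2])[:5]], p[:,0].min(), np.percentile(p[:,2],[1,5,20]))
E
```

```text
d [ 10.596 -10.805  -0.712] r [-0.004  0.001  0.   ] phi 26.4 q [ 1.04  0.52 -0.04  1.6   0.02  1.02 -0.11]
d [ 17.483 -23.329  -0.708] r [-3.0000e-03 -3.0000e-03 -1.5267e+01] phi 26.4 q [ 1.04  0.52 -0.04  1.6   0.02  1.02 -0.11]
[[0.65283378 0.31588219 0.2003021 ]
 [0.650383   0.29357946 0.20064195]
 [0.64803061 0.31231821 0.20069887]
 [0.64528197 0.32732218 0.2008048 ]
 [0.63795157 0.33875625 0.20095792]] 0.5710583349056328 [0.22813008 0.42647814 0.5271014 ]
```

```bash
python3 -m pendant '[{"dx":10.6,"dy":-10.8,"dz":-0.7},{"dx":10.6,"dy":-10.8,"dz":-0.7},{"dx":10.6,"dy":-10.8,"dz":-0.7},{"dx":10.6,"dy":-10.8,"dz":-0.7},{"dx":10.6,"dy":-10.8,"dz":-0.7},{"dx":10.6,"dy":-10.8,"dz":-0.7},{"dx":10.6,"dy":-10.8,"dz":-0.7},{"dx":10.6,"dy":-10.8,"dz":-0.7},{"dx":10.6,"dy":-10.8,"dz":-0.7}]'; python3 -c "
from h import *
go([.41,.157,.2],118)"
```

```text
d [ 17.482 -23.331   1.692] r [-2.0000e-03 -2.0000e-03 -1.5267e+01] phi 26.4 q [ 1.04  0.52 -0.04  1.6   0.02  1.02 -0.11]schema error: expected keys dx, dy, dz, rx, ry, rz, claw
```

```bash
python3 -m pendant '[{"dx":10.6,"dy":-10.8,"dz":-0.7,"rx":0,"ry":0,"rz":0,"claw":60},{"dx":10.6,"dy":-10.8,"dz":-0.7,"rx":0,"ry":0,"rz":0,"claw":60},{"dx":10.6,"dy":-10.8,"dz":-0.7,"rx":0,"ry":0,"rz":0,"claw":60},{"dx":10.6,"dy":-10.8,"dz":-0.7,"rx":0,"ry":0,"rz":0,"claw":60},{"dx":10.6,"dy":-10.8,"dz":-0.7,"rx":0,"ry":0,"rz":0,"claw":60},{"dx":10.6,"dy":-10.8,"dz":-0.7,"rx":0,"ry":0,"rz":0,"claw":60},{"dx":10.6,"dy":-10.8,"dz":-0.7,"rx":0,"ry":0,"rz":0,"claw":60},{"dx":10.6,"dy":-10.8,"dz":-0.7,"rx":0,"ry":0,"rz":0,"claw":60}]'; python3 -c "
from h import *
go([.41,.157,.2],118)"
```

```text
clock: 1.35
position: [0.3952, -0.2003, 0.2599]
eef_rot: [0.974, 0.229, 0.0, 0.0]
wrist_force: [-1.3, -0.8, -0.9]
width: 0.0602
grip_force: 0.0
d [  6.891 -12.537   2.392] r [ 4.0000e-03  3.0000e-03 -1.5261e+01] phi 26.4 q [ 0.5   0.21 -0.19  2.03  0.05  0.91 -0.83]
```

```bash
python3 -m pendant '[{"dx":6.9,"dy":-12.5,"dz":0,"rx":0,"ry":0,"rz":-15.3,"claw":60},{"dx":6.9,"dy":-12.5,"dz":0,"rx":0,"ry":0,"rz":-15.3,"claw":60},{"dx":6.9,"dy":-12.5,"dz":0,"rx":0,"ry":0,"rz":-15.3,"claw":60},{"dx":6.9,"dy":-12.5,"dz":0,"rx":0,"ry":0,"rz":-15.3,"claw":60},{"dx":6.9,"dy":-12.5,"dz":0,"rx":0,"ry":0,"rz":-15.3,"claw":60},{"dx":6.9,"dy":-12.5,"dz":2.4,"rx":0,"ry":0,"rz":-15.3,"claw":60},{"dx":6.9,"dy":-12.5,"dz":2.4,"rx":0,"ry":0,"rz":-15.3,"claw":60},{"dx":6.9,"dy":-12.5,"dz":2.4,"rx":0,"ry":0,"rz":-15.3,"claw":60},{"dx":6.9,"dy":-12.5,"dz":2.4,"rx":0,"ry":0,"rz":-15.3,"claw":60},{"dx":6.9,"dy":-12.5,"dz":2.4,"rx":0,"ry":0,"rz":-15.3,"claw":60}]'; python3 -c "
from h import *
go([.41,.157,.102],118)"
```

```text
clock: 2.6
position: [0.4113, 0.1552, 0.1995]
eef_rot: [0.515, 0.857, -0.0, -0.0]
wrist_force: [0.3, -0.5, -0.1]
width: 0.0599
grip_force: 0.0
d [ 0.088 -0.012  3.901] r [-0.005 -0.002  0.004] phi 118.0 q [ 0.07  0.36 -0.69  2.08  0.31  0.8  -0.32]
```

```bash
python3 -m pendant '[{"dx":0.1,"dy":0,"dz":2,"rx":0,"ry":0,"rz":0,"claw":50},{"dx":0.1,"dy":0,"dz":3,"rx":0,"ry":0,"rz":0,"claw":50},{"dx":0.1,"dy":0,"dz":3.6,"rx":0,"ry":0,"rz":0,"claw":50},{"dx":0.1,"dy":0,"dz":3.9,"rx":0,"ry":0,"rz":0,"claw":50},{"dx":0.1,"dy":0,"dz":3.9,"rx":0,"ry":0,"rz":0,"claw":20},{"dx":0.1,"dy":0,"dz":3.9,"rx":0,"ry":0,"rz":0,"claw":10},{"dx":0.1,"dy":0,"dz":3.9,"rx":0,"ry":0,"rz":0,"claw":10},{"dx":0.1,"dy":0,"dz":3.9,"rx":0,"ry":0,"rz":0,"claw":10}]'; python3 -c "
from h import *
s=readout.observe();print(s['wrist_torque'],s['joint_positions'])"
```

```text
clock: 3.6
position: [0.4102, 0.1588, 0.1032]
eef_rot: [0.514, 0.858, 0.001, 0.001]
wrist_force: [0.3, 0.5, 6.1]
width: 0.0126
grip_force: 59.5
[-0.01490128  0.12406662 -0.04345399] [-0.05685839  0.51878906 -0.57092849  2.16632175  0.50683188  0.58593493
 -0.5068053 ]
```

```bash
python3 -m pendant '[{"dx":0,"dy":0,"dz":0,"rx":0,"ry":0,"rz":-1.5,"claw":10},{"dx":0,"dy":0,"dz":0,"rx":0,"ry":0,"rz":-3,"claw":10},{"dx":0,"dy":0,"dz":0,"rx":0,"ry":0,"rz":-4.5,"claw":10},{"dx":0,"dy":0,"dz":0,"rx":0,"ry":0,"rz":-6,"claw":10},{"dx":0,"dy":0,"dz":0,"rx":0,"ry":0,"rz":-7.5,"claw":10},{"dx":0,"dy":0,"dz":0,"rx":0,"ry":0,"rz":-9,"claw":10}]'; python3 -c "
from h import *
s=readout.observe();print(s['wrist_torque'],s['joint_positions']);go(s['position'])"
```

```text
clock: 4.35
position: [0.4076, 0.1552, 0.1029]
eef_rot: [0.066, 0.998, -0.004, -0.001]
wrist_force: [-23.4, -24.4, 43.3]
width: 0.0124
grip_force: 64.9
[-5.47624589  5.08184189 -0.22263528] [ 0.12085731  0.58162222 -0.80991216  2.16192227  0.69000943  0.68404868
  0.26644565]
d [0. 0. 0.] r [-0.077 -0.017  0.   ] phi 172.4 q [ 0.12  0.58 -0.81  2.16  0.69  0.68  0.27]
```

```bash
python3 -m pendant '[{"dx":0,"dy":0,"dz":0,"rx":0,"ry":0,"rz":-9,"claw":22},{"dx":0,"dy":0,"dz":0,"rx":0,"ry":0,"rz":0,"claw":30}]'; python3 -c "
from h import *
s=readout.observe();print(s['wrist_torque'],s['joint_positions']);go([.4095,.157,.106])"
```

```text
clock: 4.6
position: [0.4098, 0.1582, 0.1026]
eef_rot: [0.067, 0.998, 0.0, 0.0]
wrist_force: [-0.7, 0.6, 0.7]
width: 0.0297
grip_force: 0.0
[ 0.02734649 -0.00227925  0.00744085] [ 0.12140681  0.58435507 -0.81110865  2.15875742  0.69134849  0.67780416
  0.26518782]
d [ 0.006 -0.05  -0.135] r [0.003 0.001 0.   ] phi 172.3 q [ 0.12  0.58 -0.81  2.16  0.69  0.68  0.27]
```

```bash
python3 -c "
from h import *
go([.411,.155,.107],172)"; python3 -m pendant '[{"dx":-0.06,"dy":0.12,"dz":-0.16,"rx":0,"ry":0,"rz":0,"claw":30},{"dx":-0.06,"dy":0.12,"dz":-0.16,"rx":0,"ry":0,"rz":0,"claw":10},{"dx":-0.06,"dy":0.12,"dz":-0.16,"rx":0,"ry":0,"rz":0,"claw":10},{"dx":-0.06,"dy":0.12,"dz":-0.16,"rx":0,"ry":0,"rz":0,"claw":10}]'; python3 -c "
from h import *
s=readout.observe();print(s['wrist_torque']);go([.411,.155,.107],172)"
```

```text
d [-0.065 -0.121 -0.175] r [0.003 0.001 0.054] phi 172.3 q [ 0.12  0.58 -0.81  2.16  0.69  0.68  0.27]
clock: 5.1
position: [0.4106, 0.1554, 0.1066]
eef_rot: [0.068, 0.998, -0.006, -0.001]
wrist_force: [-10.3, -38.5, 40.4]
width: 0.0129
grip_force: 58.7
[-8.8026728   2.24053901 -0.11183166]
d [-0.02  -0.015 -0.014] r [-0.117 -0.006  0.038] phi 172.2 q [ 0.12  0.58 -0.81  2.15  0.68  0.7   0.27]
```

```bash
python3 -m pendant '[{"dx":-0.02,"dy":-0.12,"dz":0,"rx":0,"ry":0,"rz":0,"claw":10},{"dx":-0.03,"dy":-0.23,"dz":0,"rx":0,"ry":0,"rz":0,"claw":10},{"dx":-0.03,"dy":-0.23,"dz":0,"rx":0,"ry":0,"rz":0,"claw":10}]'; python3 -c "
from h import *
s=readout.observe();print(s['wrist_torque']);go([.411,.155,.107],172)"
python3 -m pendant '[{"dx":0,"dy":0,"dz":0,"rx":0,"ry":0,"rz":-1.5,"claw":10},{"dx":0,"dy":0,"dz":0,"rx":0,"ry":0,"rz":-3,"claw":10},{"dx":0,"dy":0,"dz":0,"rx":0,"ry":0,"rz":-4.5,"claw":10}]'; python3 -c "
from h import *
s=readout.observe();print(s['wrist_torque']);go([.411,.155,.107],172)"
```

```text
clock: 5.48
position: [0.4106, 0.1545, 0.1068]
eef_rot: [0.066, 0.998, -0.001, -0.0]
wrist_force: [-11.5, -8.4, 18.8]
width: 0.0123
grip_force: 59.2
[-1.847552    2.48906354 -0.06816343]
d [-0.012  0.02  -0.007] r [-0.028 -0.006  0.068] phi 172.4 q [ 0.13  0.58 -0.82  2.16  0.68  0.69  0.28]
clock: 5.85
position: [0.4107, 0.1541, 0.107]
eef_rot: [-0.168, 0.986, -0.001, -0.001]
wrist_force: [-16.8, -10.5, 32.4]
width: 0.0129
grip_force: 221.1
[-2.04371158  3.82685094 -6.82040412]
d [-0.025  0.029  0.002] r [-0.029 -0.024  4.548] phi -160.7 q [ 0.21  0.62 -0.93  2.15  0.76  0.75  0.68]
```

```bash
python3 -m pendant '[{"dx":0,"dy":0,"dz":0,"rx":0,"ry":0,"rz":0,"claw":30},{"dx":0,"dy":0,"dz":0,"rx":0,"ry":0,"rz":0,"claw":30},{"dx":0,"dy":0,"dz":-3,"rx":0,"ry":0,"rz":0,"claw":60},{"dx":0,"dy":0,"dz":-6,"rx":0,"ry":0,"rz":0,"claw":70},{"dx":0,"dy":0,"dz":-7,"rx":0,"ry":0,"rz":0,"claw":70}]'; python3 -c "
from h import *
s=readout.observe();print(s['wrist_torque']);go([.4425,.3055,.28],0)
for n in ('top','scene'):
    f=grab(n); P=cloud(f); X,Y,Z=P[...,0],P[...,1],P[...,2]
    m=(Z>.1)&(Z<.125)&(abs(X-.41)<.035)&(abs(Y-.155)<.035); p=P[m][:,:2]
    w,v=np.linalg.eigh(np.cov(p.T)); print('bar',len(p),p.mean(0),np.sqrt(w),np.degrees(np.arctan2(v[1,1],v[0,1])))
"
```

```text
clock: 6.48
position: [0.4111, 0.1563, 0.2837]
eef_rot: [-0.168, 0.986, 0.0, 0.0]
wrist_force: [-0.1, -0.5, -0.2]
width: 0.0701
grip_force: 0.0
[ 0.00372759 -0.00424246  0.02010167]
d [-3.163  5.215  0.151] r [-1.2000e-02  1.0000e-03 -2.6773e+01] phi -160.6 q [ 0.47  0.36 -1.2   1.97  0.39  1.07  1.01]
bar 40 [0.41222064 0.15630986] [0.00406414 0.01213614] -176.67561960687735
bar 31 [0.41050308 0.15575872] [0.00423041 0.0119236 ] 179.2071553793701
```

```bash
python3 -m pendant '[{"dx":-3.2,"dy":5.2,"dz":0,"rx":0,"ry":0,"rz":1.7,"claw":75},{"dx":-3.2,"dy":5.2,"dz":0,"rx":0,"ry":0,"rz":3.4,"claw":75},{"dx":-3.2,"dy":5.2,"dz":0,"rx":0,"ry":0,"rz":5.1,"claw":75},{"dx":-3.2,"dy":5.2,"dz":0,"rx":0,"ry":0,"rz":6.8,"claw":75},{"dx":-3.2,"dy":5.2,"dz":0,"rx":0,"ry":0,"rz":8.5,"claw":75},{"dx":-3.2,"dy":5.2,"dz":0,"rx":0,"ry":0,"rz":10.2,"claw":75},{"dx":-3.2,"dy":5.2,"dz":0,"rx":0,"ry":0,"rz":11.9,"claw":75},{"dx":-3.2,"dy":5.2,"dz":0,"rx":0,"ry":0,"rz":13.6,"claw":75},{"dx":-3.2,"dy":5.2,"dz":0,"rx":0,"ry":0,"rz":15.3,"claw":75},{"dx":-3.2,"dy":5.2,"dz":0,"rx":0,"ry":0,"rz":17,"claw":75},{"dx":-3.2,"dy":5.2,"dz":0,"rx":0,"ry":0,"rz":17,"claw":75}]'; python3 -c "
from h import *
go([.4425,.3055,.28],10)"
```

```text
clock: 7.95
position: [0.4439, 0.305, 0.2812]
eef_rot: [0.66, 0.751, -0.0, 0.0]
wrist_force: [-0.1, 0.7, 0.1]
width: 0.0749
grip_force: 0.0
d [ 0.026 -0.051  0.047] r [4.000e-03 3.000e-03 1.456e+01] phi 97.4 q [-0.21  0.41 -0.67  1.76  0.28  1.08 -0.85]
```

```bash
python3 -m pendant '[{"dx":0,"dy":-0.05,"dz":0,"rx":0,"ry":0,"rz":1.7,"claw":75},{"dx":0,"dy":-0.05,"dz":0,"rx":0,"ry":0,"rz":3.4,"claw":75},{"dx":0,"dy":-0.05,"dz":0,"rx":0,"ry":0,"rz":5.1,"claw":75},{"dx":0,"dy":-0.05,"dz":0,"rx":0,"ry":0,"rz":6.8,"claw":75},{"dx":0,"dy":-0.05,"dz":0,"rx":0,"ry":0,"rz":8.5,"claw":75},{"dx":0,"dy":-0.05,"dz":0,"rx":0,"ry":0,"rz":10.2,"claw":75},{"dx":0,"dy":-0.05,"dz":0,"rx":0,"ry":0,"rz":11.7,"claw":75},{"dx":0,"dy":-0.05,"dz":0,"rx":0,"ry":0,"rz":12.9,"claw":75},{"dx":0,"dy":-0.05,"dz":1.5,"rx":0,"ry":0,"rz":12.9,"claw":75},{"dx":0,"dy":-0.05,"dz":2.7,"rx":0,"ry":0,"rz":12.9,"claw":75},{"dx":0,"dy":-0.05,"dz":2.7,"rx":0,"ry":0,"rz":12.9,"claw":75}]'; python3 -c "
from h import *
go([.4425,.3055,.213],20)"
```

```text
clock: 9.32
position: [0.442, 0.3041, 0.2122]
eef_rot: [0.985, 0.174, -0.002, 0.001]
wrist_force: [0.1, 1.0, -0.1]
width: 0.0749
grip_force: 0.0
d [ 0.038 -0.045 -0.032] r [0.008 0.035 0.014] phi 20.1 q [-0.43  0.44 -0.37  1.85  0.2   0.89 -2.12]
```

```bash
python3 -m pendant '[{"dx":0.04,"dy":-0.04,"dz":-0.03,"rx":0,"ry":0,"rz":0,"claw":60},{"dx":0.04,"dy":-0.04,"dz":-0.03,"rx":0,"ry":0,"rz":0,"claw":50},{"dx":0.04,"dy":-0.04,"dz":-0.03,"rx":0,"ry":0,"rz":0,"claw":40},{"dx":0.04,"dy":-0.04,"dz":-0.03,"rx":0,"ry":0,"rz":0,"claw":40},{"dx":0.04,"dy":-0.04,"dz":-0.03,"rx":0,"ry":0,"rz":0,"claw":40}]'; python3 -c "
from h import *
go([.4425,.3055,.213],20)"
```

```text
clock: 9.95
position: [0.4442, 0.3061, 0.2159]
eef_rot: [0.985, 0.172, 0.001, -0.0]
wrist_force: [-0.2, -2.7, 11.9]
width: 0.0429
grip_force: 59.3
d [-0.07  -0.002  0.117] r [-0.002 -0.019 -0.031] phi 19.8 q [-0.43  0.44 -0.37  1.84  0.2   0.9  -2.12]
```

```bash
python3 -m pendant '[{"dx":0,"dy":0,"dz":0,"rx":0,"ry":0,"rz":0,"claw":60},{"dx":0,"dy":0,"dz":-0.1,"rx":0,"ry":0,"rz":0,"claw":60},{"dx":0,"dy":0,"dz":-0.1,"rx":0,"ry":0,"rz":0,"claw":60}]'; python3 -c "
from h import *
go([.443,.3055,.217],20)"; python3 -m pendant '[{"dx":0,"dy":0,"dz":-0.1,"rx":0,"ry":0,"rz":0,"claw":50},{"dx":0,"dy":0,"dz":-0.1,"rx":0,"ry":0,"rz":0,"claw":40},{"dx":0,"dy":0,"dz":-0.1,"rx":0,"ry":0,"rz":0,"claw":40},{"dx":0,"dy":0,"dz":-0.1,"rx":0,"ry":0,"rz":0,"claw":40}]'; python3 -c "
from h import *
go([.443,.3055,.213],20)"
```

```text
clock: 10.32
position: [0.4437, 0.3059, 0.2174]
eef_rot: [0.985, 0.172, 0.0, -0.0]
wrist_force: [-0.3, 0.3, -0.4]
width: 0.0602
grip_force: 0.0
d [-0.033  0.006  0.015] r [-0.001 -0.004 -0.033] phi 19.8 q [-0.43  0.44 -0.37  1.84  0.2   0.9  -2.12]
clock: 10.82
position: [0.4438, 0.3059, 0.2203]
eef_rot: [0.985, 0.172, 0.0, -0.0]
wrist_force: [-2.6, -3.1, 11.1]
width: 0.0433
grip_force: 59.2
d [-0.036  0.003  0.291] r [ 0.001 -0.007 -0.034] phi 19.8 q [-0.43  0.43 -0.38  1.84  0.2   0.91 -2.12]
```

```bash
python3 -m pendant '[{"dx":0,"dy":0,"dz":-0.01,"rx":0,"ry":0,"rz":-1.5,"claw":40},{"dx":0,"dy":0,"dz":-0.025,"rx":0,"ry":0,"rz":-3,"claw":40},{"dx":0,"dy":0,"dz":-0.04,"rx":0,"ry":0,"rz":-4.5,"claw":40},{"dx":0,"dy":0,"dz":-0.053,"rx":0,"ry":0,"rz":-6,"claw":40}]'; python3 -c "
from h import *
s=readout.observe();print(s['wrist_torque'],s['grip_force']);go([.443,.3055,.213],20)"
```

```text
clock: 11.32
position: [0.4436, 0.3058, 0.2209]
eef_rot: [0.883, 0.47, -0.0, -0.0]
wrist_force: [0.1, -0.0, -1.0]
width: 0.0428
grip_force: 60.9
[-0.01549453 -0.00647643  0.00284169] 60.88678479194641
d [-0.023 -0.012  0.316] r [-0.000e+00  1.000e-03  6.016e+00] phi 56.1 q [-0.32  0.45 -0.52  1.83  0.28  0.93 -1.56]
```

```bash
python3 -m pendant '[{"dx":0,"dy":0,"dz":-0.009,"rx":0,"ry":0,"rz":-1.7,"claw":40},{"dx":0,"dy":0,"dz":-0.018,"rx":0,"ry":0,"rz":-3.4,"claw":40},{"dx":0,"dy":0,"dz":-0.027,"rx":0,"ry":0,"rz":-5.1,"claw":40},{"dx":0,"dy":0,"dz":-0.036,"rx":0,"ry":0,"rz":-6.8,"claw":40},{"dx":0,"dy":0,"dz":-0.045,"rx":0,"ry":0,"rz":-8.5,"claw":40},{"dx":0,"dy":0,"dz":-0.054,"rx":0,"ry":0,"rz":-10.2,"claw":40},{"dx":0,"dy":0,"dz":-0.063,"rx":0,"ry":0,"rz":-11.9,"claw":40},{"dx":0,"dy":0,"dz":-0.072,"rx":0,"ry":0,"rz":-13.6,"claw":40},{"dx":0,"dy":0,"dz":-0.081,"rx":0,"ry":0,"rz":-15.3,"claw":40},{"dx":0,"dy":0,"dz":-0.091,"rx":0,"ry":0,"rz":-17,"claw":40}]'; python3 -c "
from h import *
s=readout.observe();print(s['wrist_torque'],s['grip_force']);go([.443,.3055,.213],20)"
python3 -m pendant '[{"dx":0,"dy":0,"dz":-0.009,"rx":0,"ry":0,"rz":-1.7,"claw":40},{"dx":0,"dy":0,"dz":-0.018,"rx":0,"ry":0,"rz":-3.4,"claw":40},{"dx":0,"dy":0,"dz":-0.027,"rx":0,"ry":0,"rz":-5.1,"claw":40},{"dx":0,"dy":0,"dz":-0.036,"rx":0,"ry":0,"rz":-6.8,"claw":40},{"dx":0,"dy":0,"dz":-0.045,"rx":0,"ry":0,"rz":-8.5,"claw":40},{"dx":0,"dy":0,"dz":-0.054,"rx":0,"ry":0,"rz":-10.2,"claw":40},{"dx":0,"dy":0,"dz":-0.063,"rx":0,"ry":0,"rz":-11.9,"claw":40},{"dx":0,"dy":0,"dz":-0.072,"rx":0,"ry":0,"rz":-13.6,"claw":40},{"dx":0,"dy":0,"dz":-0.081,"rx":0,"ry":0,"rz":-15.3,"claw":40},{"dx":0,"dy":0,"dz":-0.091,"rx":0,"ry":0,"rz":-17,"claw":40}]'; python3 -c "
from h import *
s=readout.observe();print(s['wrist_torque'],s['grip_force']);go([.443,.3055,.213],20)"
```

```text
clock: 12.58
position: [0.4434, 0.3057, 0.223]
eef_rot: [0.19, 0.982, -0.0, -0.0]
wrist_force: [-1.9, -1.1, -1.6]
width: 0.0428
grip_force: 60.9
[-0.15422239  0.39414495 -0.04309629] 60.92384934425354
d [ 0.012 -0.011  0.402] r [-7.0000e-03  5.0000e-03  2.3022e+01] phi 158.1 q [-0.04  0.56 -0.95  1.82  0.52  1.04 -0.  ]
clock: 13.82
position: [0.4434, 0.3054, 0.2252]
eef_rot: [-0.644, 0.765, -0.0, -0.001]
wrist_force: [-2.8, -1.6, -1.4]
width: 0.0428
grip_force: 61.0
[-0.45401479  0.54243469 -0.01215699] 60.99087595939636
d [-0.002  0.018  0.488] r [ 1.300e-02 -1.000e-03 -1.998e+01] phi -99.9 q [ 0.15  0.77 -1.35  1.81  0.8   1.25  1.54]
```

```bash
python3 -m pendant '[{"dx":0,"dy":0,"dz":0,"rx":0,"ry":0,"rz":0,"claw":60},{"dx":0,"dy":0,"dz":0,"rx":0,"ry":0,"rz":1.7,"claw":60},{"dx":0,"dy":0,"dz":0,"rx":0,"ry":0,"rz":3.4,"claw":60},{"dx":0,"dy":0,"dz":0,"rx":0,"ry":0,"rz":5.1,"claw":60},{"dx":0,"dy":0,"dz":0,"rx":0,"ry":0,"rz":6.8,"claw":60},{"dx":0,"dy":0,"dz":0,"rx":0,"ry":0,"rz":8.5,"claw":60},{"dx":0,"dy":0,"dz":0,"rx":0,"ry":0,"rz":10.2,"claw":60},{"dx":0,"dy":0,"dz":0,"rx":0,"ry":0,"rz":11.9,"claw":60},{"dx":0,"dy":0,"dz":0,"rx":0,"ry":0,"rz":13.6,"claw":60},{"dx":0,"dy":0,"dz":0,"rx":0,"ry":0,"rz":15.3,"claw":60},{"dx":0,"dy":0,"dz":0,"rx":0,"ry":0,"rz":17,"claw":60},{"dx":0,"dy":0,"dz":0,"rx":0,"ry":0,"rz":18.7,"claw":60}]'
python3 -m pendant '[{"dx":0,"dy":0,"dz":0,"rx":0,"ry":0,"rz":1.7,"claw":60},{"dx":0,"dy":0,"dz":0,"rx":0,"ry":0,"rz":3.4,"claw":60},{"dx":0,"dy":0,"dz":0,"rx":0,"ry":0,"rz":5.1,"claw":60},{"dx":0,"dy":0,"dz":0,"rx":0,"ry":0,"rz":6.8,"claw":60},{"dx":0,"dy":0,"dz":0,"rx":0,"ry":0,"rz":8.5,"claw":60},{"dx":0,"dy":0,"dz":0,"rx":0,"ry":0,"rz":10.2,"claw":60},{"dx":0,"dy":0,"dz":0,"rx":0,"ry":0,"rz":11.9,"claw":60},{"dx":0,"dy":0,"dz":0,"rx":0,"ry":0,"rz":13.6,"claw":60},{"dx":0,"dy":0,"dz":0,"rx":0,"ry":0,"rz":15.3,"claw":60},{"dx":0,"dy":0,"dz":0,"rx":0,"ry":0,"rz":17,"claw":60},{"dx":0,"dy":0,"dz":0,"rx":0,"ry":0,"rz":18.7,"claw":60},{"dx":0,"dy":0,"dz":0,"rx":0,"ry":0,"rz":20.3,"claw":60}]';python3 -c "
from h import *
s=readout.observe();print(s['wrist_torque'],s['grip_force']);go([.4434,.3055,.2252],20)"
```

```text
clock: 15.32
position: [0.4439, 0.306, 0.2258]
eef_rot: [0.284, 0.959, 0.0, 0.0]
wrist_force: [-0.2, -0.5, -1.1]
width: 0.0596
grip_force: 0.0
clock: 16.82
position: [0.4439, 0.3061, 0.226]
eef_rot: [0.976, 0.218, 0.001, -0.0]
wrist_force: [-0.1, 0.9, 0.4]
width: 0.0601
grip_force: 0.0
[0.01389188 0.0419317  0.02464171] 0.0
d [-0.027  0.012  0.031] r [-0.006 -0.015  0.861] phi 25.2 q [-0.41  0.43 -0.4   1.83  0.2   0.92 -2.04]
```

```bash
python3 -m pendant '[{"dx":-0.03,"dy":0,"dz":0,"rx":0,"ry":0,"rz":0,"claw":50},{"dx":-0.03,"dy":0,"dz":0,"rx":0,"ry":0,"rz":0,"claw":40},{"dx":-0.03,"dy":0,"dz":0,"rx":0,"ry":0,"rz":0,"claw":40},{"dx":-0.03,"dy":0,"dz":0,"rx":0,"ry":0,"rz":0,"claw":40}]'
python3 -m pendant '[{"dx":0,"dy":0,"dz":-0.009,"rx":0,"ry":0,"rz":-1.7,"claw":40},{"dx":0,"dy":0,"dz":-0.018,"rx":0,"ry":0,"rz":-3.4,"claw":40},{"dx":0,"dy":0,"dz":-0.027,"rx":0,"ry":0,"rz":-5.1,"claw":40},{"dx":0,"dy":0,"dz":-0.036,"rx":0,"ry":0,"rz":-6.8,"claw":40},{"dx":0,"dy":0,"dz":-0.045,"rx":0,"ry":0,"rz":-8.5,"claw":40},{"dx":0,"dy":0,"dz":-0.054,"rx":0,"ry":0,"rz":-10.2,"claw":40},{"dx":0,"dy":0,"dz":-0.063,"rx":0,"ry":0,"rz":-11.9,"claw":40},{"dx":0,"dy":0,"dz":-0.072,"rx":0,"ry":0,"rz":-13.6,"claw":40},{"dx":0,"dy":0,"dz":-0.081,"rx":0,"ry":0,"rz":-15.3,"claw":40},{"dx":0,"dy":0,"dz":-0.091,"rx":0,"ry":0,"rz":-17,"claw":40},{"dx":0,"dy":0,"dz":-0.1,"rx":0,"ry":0,"rz":-18.7,"claw":40},{"dx":0,"dy":0,"dz":-0.107,"rx":0,"ry":0,"rz":-20,"claw":40}]'
python3 -m pendant '[{"dx":0,"dy":0,"dz":-0.009,"rx":0,"ry":0,"rz":-1.7,"claw":40},{"dx":0,"dy":0,"dz":-0.018,"rx":0,"ry":0,"rz":-3.4,"claw":40},{"dx":0,"dy":0,"dz":-0.027,"rx":0,"ry":0,"rz":-5.1,"claw":40},{"dx":0,"dy":0,"dz":-0.036,"rx":0,"ry":0,"rz":-6.8,"claw":40},{"dx":0,"dy":0,"dz":-0.045,"rx":0,"ry":0,"rz":-8.5,"claw":40},{"dx":0,"dy":0,"dz":-0.054,"rx":0,"ry":0,"rz":-10.2,"claw":40},{"dx":0,"dy":0,"dz":-0.063,"rx":0,"ry":0,"rz":-11.9,"claw":40},{"dx":0,"dy":0,"dz":-0.072,"rx":0,"ry":0,"rz":-13.6,"claw":40},{"dx":0,"dy":0,"dz":-0.081,"rx":0,"ry":0,"rz":-15.3,"claw":40},{"dx":0,"dy":0,"dz":-0.091,"rx":0,"ry":0,"rz":-17,"claw":40},{"dx":0,"dy":0,"dz":-0.1,"rx":0,"ry":0,"rz":-18.7,"claw":40},{"dx":0,"dy":0,"dz":-0.107,"rx":0,"ry":0,"rz":-20,"claw":40}]'
python3 -c "
from h import *
s=readout.observe();print(s['wrist_torque'],s['grip_force']);go([.4434,.3055,.2252],20)"
```

```text
clock: 17.32
position: [0.4432, 0.3058, 0.226]
eef_rot: [0.975, 0.224, 0.001, -0.0]
wrist_force: [-1.4, 0.7, 5.7]
width: 0.0425
grip_force: 60.0
clock: 18.82
position: [0.4427, 0.305, 0.2285]
eef_rot: [0.291, 0.957, -0.0, -0.0]
wrist_force: [-4.5, -4.1, 7.7]
width: 0.0431
grip_force: 60.5
clock: 20.32
position: [0.4438, 0.3052, 0.2314]
eef_rot: [-0.683, 0.731, -0.0, 0.001]
wrist_force: [1.8, -3.0, 6.5]
width: 0.0428
grip_force: 60.3
[-0.66872753 -0.42199359 -0.05123128] 60.30241012573242
d [-0.009  0.015  0.249] r [-1.5000e-02 -1.0000e-02 -1.8976e+01] phi -93.9 q [ 0.16  0.78 -1.38  1.8   0.81  1.27  1.64]
```

```bash
python3 -m pendant '[{"dx":0,"dy":0,"dz":0,"rx":0,"ry":0,"rz":0,"claw":60},{"dx":0,"dy":0,"dz":0,"rx":0,"ry":0,"rz":1.7,"claw":60},{"dx":0,"dy":0,"dz":0,"rx":0,"ry":0,"rz":3.4,"claw":60},{"dx":0,"dy":0,"dz":0,"rx":0,"ry":0,"rz":5.1,"claw":60},{"dx":0,"dy":0,"dz":0,"rx":0,"ry":0,"rz":6.8,"claw":60},{"dx":0,"dy":0,"dz":0,"rx":0,"ry":0,"rz":8.5,"claw":60},{"dx":0,"dy":0,"dz":0,"rx":0,"ry":0,"rz":10.2,"claw":60},{"dx":0,"dy":0,"dz":0,"rx":0,"ry":0,"rz":11.9,"claw":60},{"dx":0,"dy":0,"dz":0,"rx":0,"ry":0,"rz":13.6,"claw":60},{"dx":0,"dy":0,"dz":0,"rx":0,"ry":0,"rz":15.3,"claw":60},{"dx":0,"dy":0,"dz":0,"rx":0,"ry":0,"rz":17,"claw":60},{"dx":0,"dy":0,"dz":0,"rx":0,"ry":0,"rz":18.7,"claw":60}]'
python3 -m pendant '[{"dx":0,"dy":0,"dz":-0.02,"rx":0,"ry":0,"rz":1.7,"claw":60},{"dx":0,"dy":0,"dz":-0.02,"rx":0,"ry":0,"rz":3.4,"claw":60},{"dx":0,"dy":0,"dz":-0.02,"rx":0,"ry":0,"rz":5.1,"claw":60},{"dx":0,"dy":0,"dz":-0.02,"rx":0,"ry":0,"rz":6.8,"claw":60},{"dx":0,"dy":0,"dz":-0.02,"rx":0,"ry":0,"rz":8.5,"claw":60},{"dx":0,"dy":0,"dz":-0.02,"rx":0,"ry":0,"rz":10.2,"claw":60},{"dx":0,"dy":0,"dz":-0.02,"rx":0,"ry":0,"rz":11.9,"claw":60},{"dx":0,"dy":0,"dz":-0.02,"rx":0,"ry":0,"rz":13.6,"claw":60},{"dx":0,"dy":0,"dz":-0.02,"rx":0,"ry":0,"rz":15.3,"claw":60},{"dx":0,"dy":0,"dz":-0.02,"rx":0,"ry":0,"rz":17,"claw":60},{"dx":0,"dy":0,"dz":-0.02,"rx":0,"ry":0,"rz":18.7,"claw":60},{"dx":0,"dy":0,"dz":-0.02,"rx":0,"ry":0,"rz":20.4,"claw":60}]'
python3 -m pendant '[{"dx":0,"dy":0,"dz":0,"rx":0,"ry":0,"rz":1.7,"claw":60},{"dx":0,"dy":0,"dz":0,"rx":0,"ry":0,"rz":2,"claw":60},{"dx":0,"dy":0,"dz":0,"rx":0,"ry":0,"rz":2,"claw":60}]'
python3 -c "
from h import *
s=readout.observe();print(s['wrist_torque'],s['grip_force']);go([.4434,.3055,.232],20)"
```

```text
clock: 21.82
position: [0.443, 0.3055, 0.2311]
eef_rot: [0.232, 0.973, 0.0, 0.0]
wrist_force: [-0.9, -0.0, 0.3]
width: 0.0602
grip_force: 0.0
clock: 23.32
position: [0.443, 0.3056, 0.2316]
eef_rot: [0.964, 0.265, 0.0, -0.0]
wrist_force: [-0.5, -0.4, -0.5]
width: 0.0599
grip_force: 0.0
clock: 23.7
position: [0.4429, 0.3056, 0.2314]
eef_rot: [0.986, 0.168, 0.0, -0.0]
wrist_force: [-0.9, 0.6, 1.0]
width: 0.0599
grip_force: 0.0
[-0.02434526  0.0175933  -0.00473145] 0.0
d [ 0.017  0.011 -0.023] r [-0.002 -0.004 -0.108] phi 19.4 q [-0.43  0.42 -0.38  1.83  0.19  0.93 -2.12]
```

```bash
python3 -m pendant '[{"dx":0.01,"dy":0,"dz":0,"rx":0,"ry":0,"rz":0,"claw":50},{"dx":0.01,"dy":0,"dz":0,"rx":0,"ry":0,"rz":0,"claw":40},{"dx":0.01,"dy":0,"dz":0,"rx":0,"ry":0,"rz":0,"claw":40},{"dx":0.01,"dy":0,"dz":0,"rx":0,"ry":0,"rz":0,"claw":40}]'
python3 -m pendant '[{"dx":0,"dy":0,"dz":-0.009,"rx":0,"ry":0,"rz":-1.7,"claw":40},{"dx":0,"dy":0,"dz":-0.018,"rx":0,"ry":0,"rz":-3.4,"claw":40},{"dx":0,"dy":0,"dz":-0.027,"rx":0,"ry":0,"rz":-5.1,"claw":40},{"dx":0,"dy":0,"dz":-0.036,"rx":0,"ry":0,"rz":-6.8,"claw":40},{"dx":0,"dy":0,"dz":-0.045,"rx":0,"ry":0,"rz":-8.5,"claw":40},{"dx":0,"dy":0,"dz":-0.054,"rx":0,"ry":0,"rz":-10.2,"claw":40},{"dx":0,"dy":0,"dz":-0.063,"rx":0,"ry":0,"rz":-11.9,"claw":40},{"dx":0,"dy":0,"dz":-0.072,"rx":0,"ry":0,"rz":-13.6,"claw":40},{"dx":0,"dy":0,"dz":-0.081,"rx":0,"ry":0,"rz":-15.3,"claw":40},{"dx":0,"dy":0,"dz":-0.091,"rx":0,"ry":0,"rz":-17,"claw":40},{"dx":0,"dy":0,"dz":-0.1,"rx":0,"ry":0,"rz":-18.7,"claw":40},{"dx":0,"dy":0,"dz":-0.107,"rx":0,"ry":0,"rz":-20,"claw":40}]'
python3 -m pendant '[{"dx":0,"dy":0,"dz":-0.009,"rx":0,"ry":0,"rz":-1.7,"claw":40},{"dx":0,"dy":0,"dz":-0.018,"rx":0,"ry":0,"rz":-3.4,"claw":40},{"dx":0,"dy":0,"dz":-0.027,"rx":0,"ry":0,"rz":-5.1,"claw":40},{"dx":0,"dy":0,"dz":-0.036,"rx":0,"ry":0,"rz":-6.8,"claw":40},{"dx":0,"dy":0,"dz":-0.045,"rx":0,"ry":0,"rz":-8.5,"claw":40},{"dx":0,"dy":0,"dz":-0.054,"rx":0,"ry":0,"rz":-10.2,"claw":40},{"dx":0,"dy":0,"dz":-0.063,"rx":0,"ry":0,"rz":-11.9,"claw":40},{"dx":0,"dy":0,"dz":-0.072,"rx":0,"ry":0,"rz":-13.6,"claw":40},{"dx":0,"dy":0,"dz":-0.081,"rx":0,"ry":0,"rz":-15.3,"claw":40},{"dx":0,"dy":0,"dz":-0.091,"rx":0,"ry":0,"rz":-17,"claw":40},{"dx":0,"dy":0,"dz":-0.1,"rx":0,"ry":0,"rz":-18.7,"claw":40},{"dx":0,"dy":0,"dz":-0.107,"rx":0,"ry":0,"rz":-20,"claw":40}]'
python3 -m pendant '[{"dx":0,"dy":0,"dz":-0.01,"rx":0,"ry":0,"rz":-1.5,"claw":40},{"dx":0,"dy":0,"dz":-0.02,"rx":0,"ry":0,"rz":-2.5,"claw":40}]'
python3 -c "
from h import *
s=readout.observe();print(s['wrist_torque'],s['grip_force']);go([.4434,.3055,.2252],20)"
```

```text
clock: 24.2
position: [0.4433, 0.3057, 0.2314]
eef_rot: [0.986, 0.167, 0.0, -0.0]
wrist_force: [0.6, 0.2, 5.5]
width: 0.0427
grip_force: 60.2
clock: 25.7
position: [0.4429, 0.3054, 0.234]
eef_rot: [0.346, 0.938, -0.0, -0.0]
wrist_force: [-3.6, -2.8, 7.2]
width: 0.0428
grip_force: 60.6
clock: 27.2
position: [0.4436, 0.3053, 0.2367]
eef_rot: [-0.639, 0.769, -0.0, 0.0]
wrist_force: [0.3, -2.5, 6.0]
width: 0.043
grip_force: 60.4
clock: 27.45
position: [0.4434, 0.3054, 0.2371]
eef_rot: [0.734, -0.679, -0.0, -0.0]
wrist_force: [-0.0, -0.7, 3.6]
width: 0.0432
grip_force: 60.4
[-0.22649586 -0.17543006 -0.0588141 ] 60.36463737487793
d [-0.002 -0.     0.475] r [-0.0000e+00  1.0000e-03 -1.7594e+01] phi -85.6 q [ 0.17  0.79 -1.4   1.79  0.81  1.3   1.78]
```

```bash
python3 -m pendant '[{"dx":0,"dy":0,"dz":-0.05,"rx":0,"ry":0,"rz":0,"claw":40},{"dx":0,"dy":0,"dz":-0.12,"rx":0,"ry":0,"rz":0,"claw":40},{"dx":0,"dy":0,"dz":-0.12,"rx":0,"ry":0,"rz":0,"claw":40}]'
```

```text
clock: 27.82
position: [0.4431, 0.3055, 0.2402]
eef_rot: [0.732, -0.681, 0.0, 0.0]
wrist_force: [0.2, -0.5, -0.5]
width: 0.0429
grip_force: 61.0
```

```bash
python3 -m pendant '[{"dx":0,"dy":0,"dz":-0.7,"rx":0,"ry":0,"rz":0,"claw":40},{"dx":0,"dy":0,"dz":-1.4,"rx":0,"ry":0,"rz":0,"claw":40},{"dx":0,"dy":0,"dz":-2.2,"rx":0,"ry":0,"rz":0,"claw":40},{"dx":0,"dy":0,"dz":-2.2,"rx":0,"ry":0,"rz":0,"claw":40},{"dx":0,"dy":0,"dz":-2.2,"rx":0,"ry":0,"rz":0,"claw":40}]'
python3 - <<'E'
from h import *
f=grab("top","t2.png",(20,110,280,305),3)
for n,(u,v,z) in dict(d1=(185,296,.0),d2=(203,312,.0),d3=(222,298,0),tray_r=(148,350,.03),pen=(240,397,0),timer=(322,400,.01),mat1=(368,362,.0045),mat2=(475,322,.0045),mat3=(490,390,.0045),mat4=(380,410,.0045),beak=(517,375,0)).items(): print(n,onz(f,u/1.5,v/1.5,z).round(3))
E
```

```text
clock: 28.45
position: [0.4432, 0.3054, 0.2951]
eef_rot: [0.732, -0.681, 0.0, 0.0]
wrist_force: [0.1, -0.6, -1.0]
width: 0.0428
grip_force: 61.1
d1 [0.584 0.623 0.   ]
d2 [0.532 0.574 0.   ]
d3 [0.568 0.523 0.   ]
tray_r [0.428 0.711 0.03 ]
pen [0.29 0.48 0.  ]
timer [0.26  0.272 0.01 ]
mat1 [0.35  0.148 0.004]
mat2 [ 0.432 -0.143  0.004]
mat3 [ 0.245 -0.153  0.004]
mat4 [0.222 0.129 0.004]
beak [ 0.278 -0.23   0.   ]
```

View pics/t2.png

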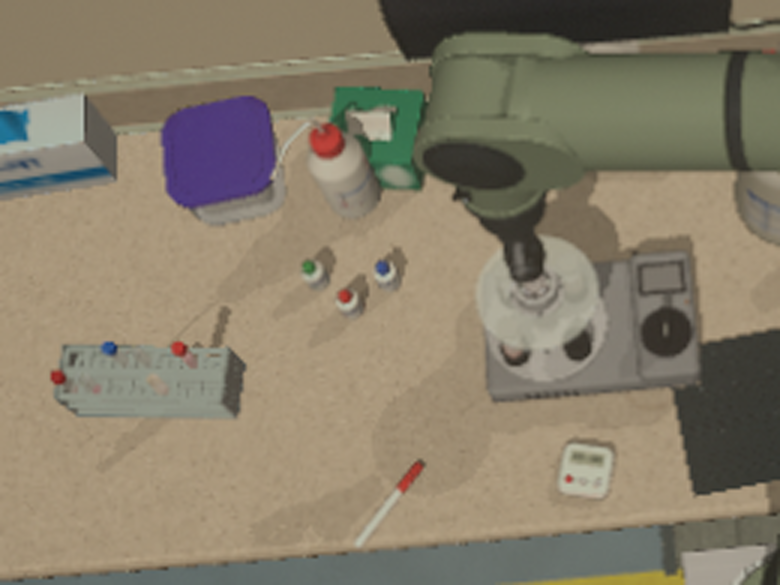

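```bash
python3 -c "
from h import *
go([.37,.63,.2],190);go([.37,.63,.06],190)"
```

```text
d [-13.167   1.969   3.788] r [-1.0000e-03 -5.0000e-03  1.4032e+01] phi -85.8 q [ 0.19  0.71 -1.43  1.72  0.72  1.37  1.84]
d [-13.169   1.968   9.388] r [-1.0000e-03 -5.0000e-03  1.4032e+01] phi -85.8 q [ 0.19  0.71 -1.43  1.72  0.72  1.37  1.84]
```

```bash
python3 -m pendant '[{"dx":0,"dy":0,"dz":0,"rx":0,"ry":0,"rz":1.7,"claw":40},{"dx":0,"dy":0,"dz":0,"rx":0,"ry":0,"rz":3.4,"claw":40},{"dx":-2,"dy":0.3,"dz":0,"rx":0,"ry":0,"rz":5.1,"claw":40},{"dx":-4,"dy":0.6,"dz":0,"rx":0,"ry":0,"rz":6.8,"claw":40},{"dx":-6,"dy":0.9,"dz":0,"rx":0,"ry":0,"rz":8.5,"claw":40},{"dx":-8,"dy":1.2,"dz":0,"rx":0,"ry":0,"rz":10.2,"claw":40},{"dx":-10,"dy":1.5,"dz":1,"rx":0,"ry":0,"rz":11.9,"claw":40},{"dx":-12,"dy":1.8,"dz":2,"rx":0,"ry":0,"rz":13.6,"claw":40},{"dx":-13.2,"dy":2,"dz":3,"rx":0,"ry":0,"rz":14,"claw":40},{"dx":-13.2,"dy":2,"dz":3.8,"rx":0,"ry":0,"rz":14,"claw":40},{"dx":-13.2,"dy":2,"dz":3.8,"rx":0,"ry":0,"rz":14,"claw":40}]'
python3 -c "
from h import *
go([.37,.63,.06],190)
g=grab('scene','s2.png',(60,200,260,384),4)"
```

```text
clock: 29.88
position: [0.3692, 0.6299, 0.198]
eef_rot: [-0.089, 0.996, -0.001, -0.001]
wrist_force: [0.2, -0.3, -0.4]
width: 0.0427
grip_force: 61.2
d [-0.044  0.015  5.521] r [-0.027 -0.017  0.038] phi -169.8 q [-0.67  0.88 -0.88  1.29  0.67  1.28  0.2 ]
```

View pics/s2.png

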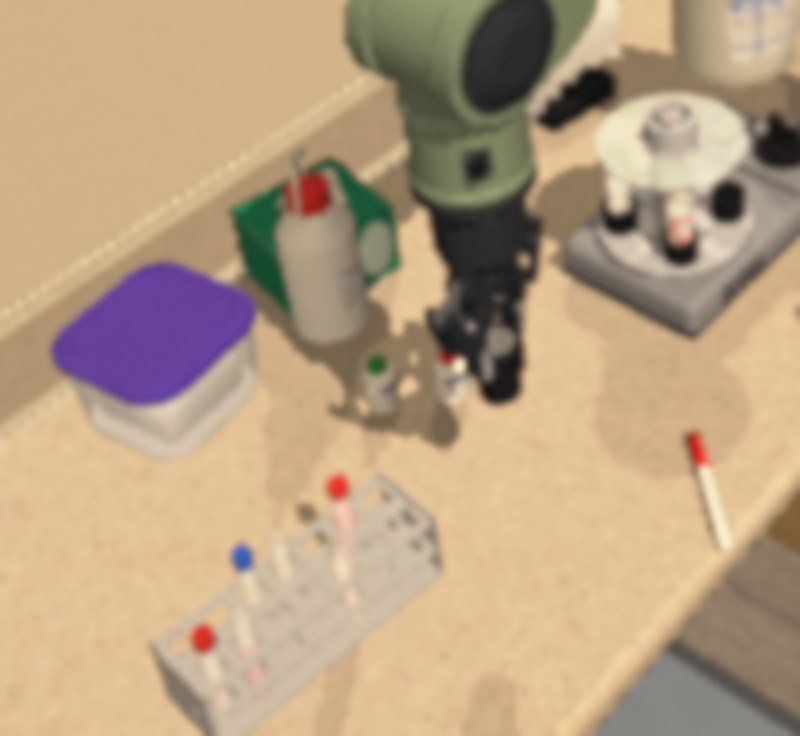

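```bash
python3 -m pendant '[{"dx":0,"dy":0,"dz":1.5,"rx":0,"ry":0,"rz":0,"claw":40},{"dx":0,"dy":0,"dz":3,"rx":0,"ry":0,"rz":0,"claw":40},{"dx":0,"dy":0,"dz":4.5,"rx":0,"ry":0,"rz":0,"claw":40},{"dx":0,"dy":0,"dz":5.5,"rx":0,"ry":0,"rz":0,"claw":40},{"dx":0,"dy":0,"dz":5.7,"rx":0,"ry":0,"rz":0,"claw":40},{"dx":0,"dy":0,"dz":5.8,"rx":0,"ry":0,"rz":0,"claw":40},{"dx":0,"dy":0,"dz":5.88,"rx":0,"ry":0,"rz":0,"claw":40},{"dx":0,"dy":0,"dz":5.88,"rx":0,"ry":0,"rz":0,"claw":40}]'
```

```text
clock: 30.92
position: [0.3693, 0.6313, 0.0538]
eef_rot: [-0.089, 0.996, 0.0, 0.0]
wrist_force: [0.1, -1.4, -1.3]
width: 0.0425
grip_force: 61.2
```

```bash
python3 -m pendant '[{"dx":0,"dy":0,"dz":0.06,"rx":0,"ry":0,"rz":0,"claw":40},{"dx":0,"dy":0,"dz":0.12,"rx":0,"ry":0,"rz":0,"claw":40},{"dx":0,"dy":0,"dz":0.16,"rx":0,"ry":0,"rz":0,"claw":40},{"dx":0,"dy":0,"dz":0.16,"rx":0,"ry":0,"rz":0,"claw":40}]'
```

```text
clock: 31.42
position: [0.3691, 0.6311, 0.0493]
eef_rot: [-0.089, 0.996, 0.0, 0.0]
wrist_force: [-1.4, -2.2, 3.1]
width: 0.043
grip_force: 61.7
```

```bash
python3 -m pendant '[{"dx":0,"dy":0,"dz":0.04,"rx":0,"ry":0,"rz":0,"claw":40},{"dx":0,"dy":0,"dz":0.04,"rx":0,"ry":0,"rz":0,"claw":40}]'; python3 -m pendant '[{"dx":0,"dy":0,"dz":0,"rx":0,"ry":0,"rz":0,"claw":48},{"dx":0,"dy":0,"dz":0,"rx":0,"ry":0,"rz":0,"claw":60},{"dx":0,"dy":0,"dz":0,"rx":0,"ry":0,"rz":0,"claw":60},{"dx":0,"dy":0,"dz":-2,"rx":0,"ry":0,"rz":0,"claw":60},{"dx":0,"dy":0,"dz":-4,"rx":0,"ry":0,"rz":0,"claw":70},{"dx":0,"dy":0,"dz":-6,"rx":0,"ry":0,"rz":0,"claw":80},{"dx":0,"dy":0,"dz":-7.5,"rx":0,"ry":0,"rz":0,"claw":80},{"dx":0,"dy":0,"dz":-7.5,"rx":0,"ry":0,"rz":0,"claw":80}]'
python3 -c "
from h import *
go([.443,.3055,.24],125)
f=grab('top'); P=cloud(f);Z=P[...,2]
m=(Z>.035)&(Z<.07)&(abs(P[...,0]-.37)<.05)&(abs(P[...,1]-.63)<.05); print(m.sum(),np.median(P[m],0),np.percentile(P[m],95,axis=0))"
```

```text
clock: 31.68
position: [0.3691, 0.6312, 0.0492]
eef_rot: [-0.089, 0.996, 0.0, 0.0]
wrist_force: [-2.6, -5.5, 15.0]
width: 0.0428
grip_force: 62.9
clock: 32.67
position: [0.3693, 0.6321, 0.2389]
eef_rot: [-0.089, 0.996, 0.002, 0.001]
wrist_force: [0.1, -0.7, -0.3]
width: 0.0802
grip_force: 0.0
d [ -0.591 -13.379  -0.091] r [4.4000e-02 3.0000e-03 1.0864e+01] phi -169.8 q [-0.67  0.84 -0.9   1.25  0.64  1.34  0.21]
137 [0.36567311 0.62988947 0.05528855] [0.38748258 0.64850533 0.06313259]
```

```bash
python3 -m pendant '[{"dx":-0.1,"dy":-2.2,"dz":0,"rx":0,"ry":0,"rz":1.7,"claw":80},{"dx":-0.2,"dy":-4.4,"dz":0,"rx":0,"ry":0,"rz":3.4,"claw":80},{"dx":-0.3,"dy":-6.6,"dz":0,"rx":0,"ry":0,"rz":5.1,"claw":80},{"dx":-0.4,"dy":-8.8,"dz":0,"rx":0,"ry":0,"rz":6.8,"claw":80},{"dx":-0.5,"dy":-11,"dz":0,"rx":0,"ry":0,"rz":8.5,"claw":80},{"dx":-0.6,"dy":-13.4,"dz":0,"rx":0,"ry":0,"rz":10.2,"claw":80},{"dx":-0.6,"dy":-13.4,"dz":0,"rx":0,"ry":0,"rz":10.9,"claw":80},{"dx":-0.6,"dy":-13.4,"dz":0,"rx":0,"ry":0,"rz":10.9,"claw":80},{"dx":-0.6,"dy":-13.4,"dz":0,"rx":0,"ry":0,"rz":10.9,"claw":80}]'
python3 -c "
from h import *
go([.443,.3055,.188],125)"
```

```text
clock: 33.85
position: [0.4428, 0.3046, 0.2351]
eef_rot: [0.462, 0.887, -0.0, -0.0]
wrist_force: [-0.4, 0.4, -0.5]
width: 0.08
grip_force: 0.0
d [0.023 0.03  1.885] r [-0.007 -0.005 -0.004] phi 125.0 q [-0.16  0.48 -0.75  1.81  0.38  1.   -0.45]
```

```bash
python3 -m pendant '[{"dx":0.02,"dy":0.02,"dz":0.8,"rx":0,"ry":0,"rz":0,"claw":80},{"dx":0.02,"dy":0.02,"dz":1.5,"rx":0,"ry":0,"rz":0,"claw":80},{"dx":0.02,"dy":0.02,"dz":1.8,"rx":0,"ry":0,"rz":0,"claw":80},{"dx":0.02,"dy":0.02,"dz":1.8,"rx":0,"ry":0,"rz":0,"claw":65},{"dx":0.02,"dy":0.02,"dz":1.8,"rx":0,"ry":0,"rz":0,"claw":48},{"dx":0.02,"dy":0.02,"dz":1.8,"rx":0,"ry":0,"rz":0,"claw":48},{"dx":0.02,"dy":0.02,"dz":1.8,"rx":0,"ry":0,"rz":0,"claw":48},{"dx":0.02,"dy":0.02,"dz":1.8,"rx":0,"ry":0,"rz":0,"claw":48}]'
```

```text
clock: 34.85
position: [0.4434, 0.305, 0.1914]
eef_rot: [0.463, 0.886, 0.0, 0.0]
wrist_force: [-2.4, -1.9, 6.3]
width: 0.0527
grip_force: 63.4
```

Gripped. Lift straight up slowly.

```bash
python3 -m pendant '[{"dx":0,"dy":0,"dz":-0.2,"rx":0,"ry":0,"rz":0,"claw":48},{"dx":0,"dy":0,"dz":-0.5,"rx":0,"ry":0,"rz":0,"claw":48},{"dx":0,"dy":0,"dz":-0.8,"rx":0,"ry":0,"rz":0,"claw":48},{"dx":0,"dy":0,"dz":-1.2,"rx":0,"ry":0,"rz":0,"claw":48},{"dx":0,"dy":0,"dz":-1.7,"rx":0,"ry":0,"rz":0,"claw":48},{"dx":0,"dy":0,"dz":-2.3,"rx":0,"ry":0,"rz":0,"claw":48},{"dx":0,"dy":0,"dz":-2.9,"rx":0,"ry":0,"rz":0,"claw":48},{"dx":0,"dy":0,"dz":-2.9,"rx":0,"ry":0,"rz":0,"claw":48}]'
python3 -c "
from h import *
go([.425,.505,.2],140);go([.425,.505,.036],140)
f=grab('top'); P=cloud(f);Z=P[...,2]
for (x,y) in ((.32,.46),(.36,.455)): print(proj(f,[x,y,0]))
c=f['frame'].astype(int); m=(c[...,0]-c[...,1]>60)&(abs(P[...,0]-.33)<.05)&(abs(P[...,1]-.46)<.05)
print(m.sum(),P[m].max(0),P[m].mean(0))
"
```

```text
clock: 35.85
position: [0.4437, 0.305, 0.2644]
eef_rot: [0.463, 0.886, 0.001, 0.001]
wrist_force: [-0.9, -0.2, -2.9]
width: 0.0526
grip_force: 63.3
d [6.998 3.943 2.583] r [ 0.018  0.004 -2.535] phi 124.8 q [-0.15  0.44 -0.76  1.78  0.35  1.06 -0.43]
d [6.999 3.931 9.143] r [ 0.018  0.004 -2.535] phi 124.8 q [-0.15  0.44 -0.76  1.78  0.35  1.06 -0.43]
(np.float64(164.9921953782744), np.float64(256.64503270479594))
(np.float64(165.99272603952846), np.float64(246.54320504861488))
10 [0.28956172 0.49407437 0.02023176] [0.2834083  0.48366077 0.01171884]
```

```bash
python3 -m pendant '[{"dx":1.5,"dy":0.9,"dz":0,"rx":0,"ry":0,"rz":-0.6,"claw":48},{"dx":3,"dy":1.7,"dz":0,"rx":0,"ry":0,"rz":-1.2,"claw":48},{"dx":4.5,"dy":2.5,"dz":0,"rx":0,"ry":0,"rz":-1.8,"claw":48},{"dx":6,"dy":3.4,"dz":0,"rx":0,"ry":0,"rz":-2.4,"claw":48},{"dx":7,"dy":3.9,"dz":0,"rx":0,"ry":0,"rz":-2.5,"claw":48},{"dx":7,"dy":3.9,"dz":1.5,"rx":0,"ry":0,"rz":-2.5,"claw":48},{"dx":7,"dy":3.9,"dz":3,"rx":0,"ry":0,"rz":-2.5,"claw":48},{"dx":7,"dy":3.9,"dz":4.5,"rx":0,"ry":0,"rz":-2.5,"claw":48},{"dx":7,"dy":3.9,"dz":6,"rx":0,"ry":0,"rz":-2.5,"claw":48},{"dx":7,"dy":3.9,"dz":7.5,"rx":0,"ry":0,"rz":-2.5,"claw":48},{"dx":7,"dy":3.9,"dz":8.3,"rx":0,"ry":0,"rz":-2.5,"claw":48},{"dx":7,"dy":3.9,"dz":8.3,"rx":0,"ry":0,"rz":-2.5,"claw":48}]'
python3 -c "
from h import *
go([.425,.505,.033],140)"
```

```text
clock: 37.4
position: [0.423, 0.5036, 0.0545]
eef_rot: [0.344, 0.939, -0.001, -0.0]
wrist_force: [0.5, 0.4, -2.5]
width: 0.0524
grip_force: 63.5
d [-0.024  0.096  0.861] r [-0.02  -0.001 -0.031] phi 139.8 q [-0.55  0.89 -0.66  1.6   0.66  0.89 -0.59]
```

```bash
python3 -m pendant '[{"dx":0,"dy":0,"dz":0.3,"rx":0,"ry":0,"rz":0,"claw":48},{"dx":0,"dy":0,"dz":0.6,"rx":0,"ry":0,"rz":0,"claw":48},{"dx":0,"dy":0,"dz":0.8,"rx":0,"ry":0,"rz":0,"claw":48},{"dx":0,"dy":0,"dz":0.87,"rx":0,"ry":0,"rz":0,"claw":48},{"dx":0,"dy":0,"dz":0.87,"rx":0,"ry":0,"rz":0,"claw":48}]'
```

```text
clock: 38.02
position: [0.4235, 0.5041, 0.0339]
eef_rot: [0.344, 0.939, 0.0, -0.0]
wrist_force: [-0.3, 0.3, -1.6]
width: 0.0522
grip_force: 63.6
```

```bash
python3 -m pendant '[{"dx":0,"dy":0,"dz":0.06,"rx":0,"ry":0,"rz":0,"claw":48},{"dx":0,"dy":0,"dz":0.12,"rx":0,"ry":0,"rz":0,"claw":48},{"dx":0,"dy":0,"dz":0.16,"rx":0,"ry":0,"rz":0,"claw":48},{"dx":0,"dy":0,"dz":0.16,"rx":0,"ry":0,"rz":0,"claw":48}]'
```

```text
clock: 38.52
position: [0.4235, 0.504, 0.0298]
eef_rot: [0.344, 0.939, -0.0, -0.0]
wrist_force: [-0.3, 0.9, -2.5]
width: 0.0523
grip_force: 63.6
```

```bash
python3 -m pendant '[{"dx":0,"dy":0,"dz":0.04,"rx":0,"ry":0,"rz":0,"claw":48},{"dx":0,"dy":0,"dz":0.08,"rx":0,"ry":0,"rz":0,"claw":48},{"dx":0,"dy":0,"dz":0.1,"rx":0,"ry":0,"rz":0,"claw":48},{"dx":0,"dy":0,"dz":0.1,"rx":0,"ry":0,"rz":0,"claw":48}]'
```

```text
clock: 39.02
position: [0.4236, 0.5041, 0.0294]
eef_rot: [0.344, 0.939, 0.0, 0.001]
wrist_force: [-6.5, -12.5, 31.4]
width: 0.0525
grip_force: 67.3
```

Contact. Back off slightly, release, retreat and look.

```bash
python3 -m pendant '[{"dx":0,"dy":0,"dz":-0.06,"rx":0,"ry":0,"rz":0,"claw":48},{"dx":0,"dy":0,"dz":-0.06,"rx":0,"ry":0,"rz":0,"claw":60},{"dx":0,"dy":0,"dz":-0.06,"rx":0,"ry":0,"rz":0,"claw":75},{"dx":0,"dy":0,"dz":-0.06,"rx":0,"ry":0,"rz":0,"claw":78},{"dx":0,"dy":0,"dz":-1.5,"rx":0,"ry":0,"rz":0,"claw":78},{"dx":0,"dy":0,"dz":-3.5,"rx":0,"ry":0,"rz":0,"claw":78},{"dx":0,"dy":0,"dz":-5.5,"rx":0,"ry":0,"rz":0,"claw":78},{"dx":0,"dy":0,"dz":-7.5,"rx":0,"ry":0,"rz":0,"claw":78},{"dx":0,"dy":0,"dz":-9,"rx":0,"ry":0,"rz":0,"claw":78},{"dx":0,"dy":0,"dz":-9,"rx":0,"ry":0,"rz":0,"claw":78}]'
python3 - <<'E'
from h import *
f=grab("top","t3.png",(120,150,270,290),4); g=grab("scene","s3.png",(150,190,290,295),5)
for F in (f,g):
    P=cloud(F);X,Y,Z=P[...,0],P[...,1],P[...,2]
    for k in range(8):
        a=np.pi/4*k; x,y=.443+.055*np.cos(a),.3055+.055*np.sin(a)
        m=(np.hypot(X-x,Y-y)<.014); z=Z[m]; h=m&(Z>.145)&(Z<.17); print(45*k,m.sum(),np.percentile(z,[10,50,90]).round(3) if len(z) else "",h.sum(),P[h].mean(0).round(4) if h.sum() else "")
    m=(Z>.13)&(Z<.172)&(np.hypot(X-.443,Y-.3055)<.09)&(np.hypot(X-.443,Y-.3055)>.03)
    n,l,st,ce=cv2.connectedComponentsWithStats(m.astype(np.uint8)); print([(st[i,4],P[l==i].mean(0).round(3),(P[l==i][:,:2].min(0)+P[l==i][:,:2].max(0))/2) for i in range(1,n)])
    mp=(Z>-.01)&(Z<.045)&(np.hypot(X-.4236,Y-.504)<.08); r=np.hypot(X-.4236,Y-.504)
    print("plate",np.median(P[mp&(r>.035)&(r<.07)],0))
s=readout.observe(); print(s["position"])
E
```

```text
clock: 40.28
position: [0.4239, 0.505, 0.2553]
eef_rot: [0.344, 0.939, 0.002, 0.001]
wrist_force: [-0.2, 0.2, -0.4]
width: 0.0779
grip_force: 0.0
0 12 [0.062 0.066 0.073] 0 
45 82 [0.095 0.152 0.164] 45 [0.4808 0.3431 0.1593]
90 12 [0.058 0.067 0.071] 0 
135 137 [0.102 0.162 0.688] 44 [0.4032 0.3433 0.1592]
180 109 [0.062 0.698 0.707] 0 
225 49 [0.067 0.085 0.704] 0 
270 40 [0.06  0.064 0.07 ] 0 
315 89 [0.096 0.144 0.163] 43 [0.4804 0.267  0.1585]
[(np.int32(60), array([0.481, 0.268, 0.155]), array([0.48356092, 0.26816093])), (np.int32(58), array([0.48 , 0.343, 0.156]), array([0.48241249, 0.34283913])), (np.int32(62), array([0.402, 0.342, 0.154]), array([0.4042309 , 0.34127625]))]
plate [0.4192965  0.50285307 0.00719349]
0 8 [-0.223  0.065  0.066] 0 
45 105 [0.095 0.131 0.16 ] 37 [0.4796 0.3465 0.157 ]
90 28 [0.06  0.065 0.067] 0 
135 131 [0.097 0.136 0.683] 41 [0.403  0.3475 0.1563]
180 53 [0.063 0.698 0.707] 0 
225 18 [0.065 0.079 0.095] 0 
270 27 [-0.908  0.062  0.068] 0 
315 32 [-0.914 -0.9    0.161] 10 [0.4872 0.27   0.1578]
[(np.int32(15), array([0.489, 0.268, 0.155]), array([0.49011571, 0.26424591])), (np.int32(62), array([0.478, 0.348, 0.15 ]), array([0.47923644, 0.34472161])), (np.int32(66), array([0.401, 0.348, 0.151]), array([0.40361672, 0.34497654]))]
plate [0.41328793 0.51508451 0.00646922]
[0.42357808 0.50386789 0.25214716]
```

View pics/t3.png

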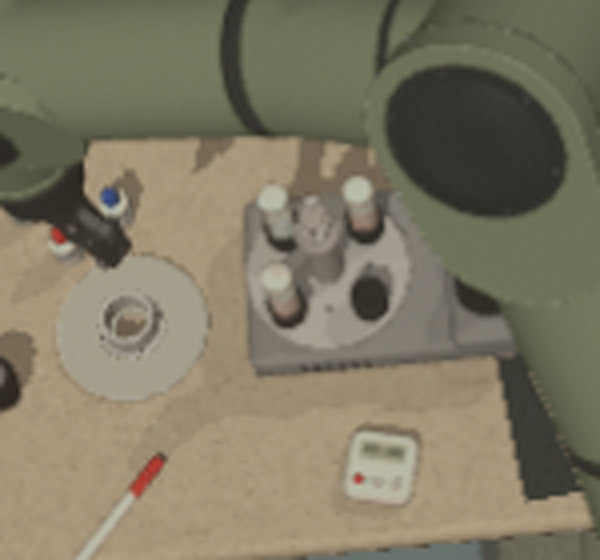

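View pics/s3.png

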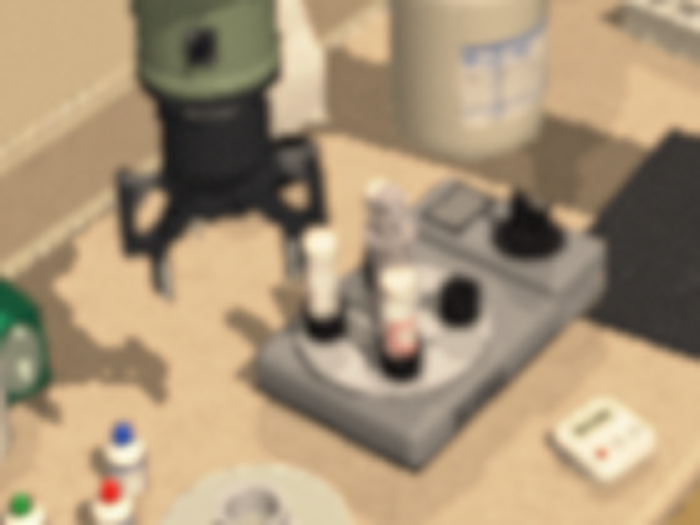

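```bash
python3 - <<'E'
from h import *
go([.404,.3443,.22],135); go([.404,.3443,.148],135)
f=grab("top"); P=cloud(f); X,Y,Z=P[...,0],P[...,1],P[...,2]
for F in (f,grab("scene")):
    P=cloud(F); X,Y,Z=P[...,0],P[...,1],P[...,2]
    m=(Z>.025)&(Z<.056)&(abs(X-.48)<.13)&(abs(Y+.3)<.12)
    n,l,st,ce=cv2.connectedComponentsWithStats(m.astype(np.uint8)); k=1+st[1:,4].argmax(); p=P[l==k]
    print(len(p),cv2.minAreaRect(p[:,:2].astype(np.float32)), ((np.percentile(p,2,axis=0)+np.percentile(p,98,axis=0))/2).round(4))
m=(Z>.0)&(Z<.1)&(abs(X-.28)<.07)&(abs(Y+.23)<.07); 
E
```

```text
d [-3.522 -5.38   1.287] r [0.    0.003 0.799] phi 139.8 q [-0.49  0.67 -0.77  1.47  0.48  1.2  -0.46]
d [-3.521 -5.38   4.167] r [0.    0.003 0.799] phi 139.8 q [-0.49  0.67 -0.77  1.47  0.48  1.2  -0.46]
690 ((0.48854148387908936, -0.30045026540756226), (0.11139345914125443, 0.16989649832248688), 86.09489440917969) [ 0.4875 -0.3     0.0398]
450 ((0.48614540696144104, -0.3030790090560913), (0.1225425973534584, 0.17393575608730316), 85.43418884277344) [ 0.4865 -0.2999  0.0388]
```

```bash
python3 -m pendant '[{"dx":-1.5,"dy":-2.3,"dz":0,"rx":0,"ry":0,"rz":0.4,"claw":50},{"dx":-3,"dy":-4.5,"dz":0,"rx":0,"ry":0,"rz":0.8,"claw":50},{"dx":-3.5,"dy":-5.4,"dz":0.6,"rx":0,"ry":0,"rz":0.8,"claw":50},{"dx":-3.5,"dy":-5.4,"dz":1.3,"rx":0,"ry":0,"rz":0.8,"claw":50},{"dx":-3.5,"dy":-5.4,"dz":1.3,"rx":0,"ry":0,"rz":0.8,"claw":50},{"dx":-3.5,"dy":-5.4,"dz":1.3,"rx":0,"ry":0,"rz":0.8,"claw":50}]'
python3 -c "
from h import *
go([.404,.3443,.148],135)"
```

```text
clock: 41.22
position: [0.403, 0.3456, 0.2199]
eef_rot: [0.382, 0.924, 0.0, -0.0]
wrist_force: [0.1, 0.2, 0.8]
width: 0.0499
grip_force: 0.0
d [-0.068 -0.009  2.878] r [ 0.    -0.009  0.011] phi 135.1 q [-0.23  0.5  -0.8   1.84  0.43  0.98 -0.43]
```

```bash
python3 -m pendant '[{"dx":-0.06,"dy":0,"dz":1,"rx":0,"ry":0,"rz":0,"claw":50},{"dx":-0.06,"dy":0,"dz":2,"rx":0,"ry":0,"rz":0,"claw":50},{"dx":-0.06,"dy":0,"dz":2.7,"rx":0,"ry":0,"rz":0,"claw":50},{"dx":-0.06,"dy":0,"dz":2.85,"rx":0,"ry":0,"rz":0,"claw":50},{"dx":-0.06,"dy":0,"dz":2.85,"rx":0,"ry":0,"rz":0,"claw":35},{"dx":-0.06,"dy":0,"dz":2.85,"rx":0,"ry":0,"rz":0,"claw":24},{"dx":-0.06,"dy":0,"dz":2.85,"rx":0,"ry":0,"rz":0,"claw":24},{"dx":-0.06,"dy":0,"dz":2.85,"rx":0,"ry":0,"rz":0,"claw":24}]'
```

```text
clock: 42.22
position: [0.4046, 0.3438, 0.1495]
eef_rot: [0.383, 0.924, 0.001, 0.0]
wrist_force: [0.3, 0.8, 6.1]
width: 0.0246
grip_force: 31.9
```

```bash
python3 -m pendant '[{"dx":0,"dy":0,"dz":0,"rx":0,"ry":0,"rz":0,"claw":15},{"dx":0,"dy":0,"dz":-0.6,"rx":0,"ry":0,"rz":0,"claw":15},{"dx":0,"dy":0,"dz":-1.2,"rx":0,"ry":0,"rz":0,"claw":15},{"dx":0,"dy":0,"dz":-2,"rx":0,"ry":0,"rz":0,"claw":15},{"dx":0,"dy":0,"dz":-3,"rx":0,"ry":0,"rz":0,"claw":15},{"dx":0,"dy":0,"dz":-4.4,"rx":0,"ry":0,"rz":0,"claw":15},{"dx":0,"dy":0,"dz":-4.4,"rx":0,"ry":0,"rz":0,"claw":15}]'
python3 -c "
from h import *
go([.40,.12,.26],110);go([.395,-.03,.26],90);go([.41,-.27,.26],60)"
```

```text
clock: 43.1
position: [0.4049, 0.3442, 0.2617]
eef_rot: [0.383, 0.924, 0.002, 0.001]
wrist_force: [0.3, -0.4, -1.4]
width: 0.0239
grip_force: 59.0
d [-6.203 -6.478  0.044] r [ 4.100e-02 -3.000e-03  4.165e+00] phi 135.0 q [-0.2   0.45 -0.83  1.8   0.38  1.05 -0.39]
d [-10.306 -10.862   0.028] r [ 0.041 -0.01   7.498] phi 135.0 q [-0.2   0.45 -0.83  1.8   0.38  1.05 -0.39]
d [-1.7519e+01 -1.7224e+01  6.0000e-03] r [ 0.039 -0.021 12.498] phi 135.0 q [-0.2   0.45 -0.83  1.8   0.38  1.05 -0.39]
```

```bash
python3 -m pendant '[{"dx":-1.2,"dy":-1.3,"dz":0,"rx":0,"ry":0,"rz":0.8,"claw":15},{"dx":-2.5,"dy":-2.6,"dz":0,"rx":0,"ry":0,"rz":1.7,"claw":15},{"dx":-3.7,"dy":-3.9,"dz":0,"rx":0,"ry":0,"rz":2.5,"claw":15},{"dx":-5,"dy":-5.2,"dz":0,"rx":0,"ry":0,"rz":3.3,"claw":15},{"dx":-6.2,"dy":-6.5,"dz":0,"rx":0,"ry":0,"rz":4.2,"claw":15},{"dx":-7.6,"dy":-7.9,"dz":0,"rx":0,"ry":0,"rz":5.3,"claw":15},{"dx":-9,"dy":-9.4,"dz":0,"rx":0,"ry":0,"rz":6.4,"claw":15},{"dx":-10.3,"dy":-10.9,"dz":0,"rx":0,"ry":0,"rz":7.5,"claw":15},{"dx":-12.1,"dy":-12.5,"dz":0,"rx":0,"ry":0,"rz":8.7,"claw":15},{"dx":-13.9,"dy":-14.1,"dz":0,"rx":0,"ry":0,"rz":10,"claw":15},{"dx":-15.7,"dy":-15.7,"dz":0,"rx":0,"ry":0,"rz":11.2,"claw":15},{"dx":-17.5,"dy":-17.2,"dz":0,"rx":0,"ry":0,"rz":12.5,"claw":15}]'
cat > car.py <<'E'
from h import *
K=[]
for n in ("top","scene"):
    F=grab(n,*(("c%d.png"%int(readout.observe()["clock"]),(300,130,420,230),5) if n=="top" else ()))
    P=cloud(F); X,Y,Z=P[...,0],P[...,1],P[...,2]; c=F["frame"].astype(int)
    m=(Z>.025)&(Z<.056)&(abs(X-.48)<.15)&(abs(Y+.3)<.14)
    n_,l,st,ce=cv2.connectedComponentsWithStats(m.astype(np.uint8)); k=1+st[1:,4].argmax(); p=P[l==k]
    print(len(p),cv2.minAreaRect(p[:,:2].astype(np.float32)),((np.percentile(p,2,axis=0)+np.percentile(p,98,axis=0))/2).round(4))
E
python3 car.py; python3 -c "
from h import *
s=readout.observe();print(s['grip_force'],s['joint_positions'].round(2))"; ls pics
```

```text
clock: 44.6
position: [0.4092, -0.2721, 0.2589]
eef_rot: [0.867, 0.498, 0.0, 0.0]
wrist_force: [1.0, 1.9, 0.8]
width: 0.0236
grip_force: 59.0
258 ((0.502826452255249, -0.28797703981399536), (0.0868389755487442, 0.1436237096786499), 83.65022277832031) [ 0.5118 -0.287   0.04  ]
439 ((0.48309004306793213, -0.3018164038658142), (0.12178805470466614, 0.18331333994865417), 81.42903900146484) [ 0.4862 -0.3004  0.0387]
59.068220257759094 [ 0.74  0.31 -0.33  1.91  0.12  0.94 -0.18]
c44.png
s1.png
s2.png
s3.png
scene0.png
t1.png
t2.png
t3.png
top0.png
```

```bash
python3 - <<'E'
from h import *
f=grab("top")
for u,v in ((340.75,175.5),(344.25,215),(366,175),(370.5,214)): print(onz(f,u,v,.046).round(4))
g=grab("scene"); P=cloud(g)
m=(P[...,2]>.025)&(P[...,2]<.056)&(abs(P[...,0]-.48)<.15)&(abs(P[...,1]+.3)<.14)
p=P[m]
# rim ends by x-bins
for a in np.arange(.41,.57,.02):
    q=p[(abs(p[:,0]-a)<.01)]; print(a.round(2),len(q),np.percentile(q[:,1],[3,97]).round(4) if len(q) else "")
cv2.imwrite("pics/c1.png",cv2.resize(g["frame"][170:220,260:330,::-1],None,fx=9,fy=9,interpolation=cv2.INTER_CUBIC))
E
```

```text
[ 0.5726 -0.2566  0.046 ]
[ 0.4046 -0.2415  0.046 ]
[ 0.5649 -0.3587  0.046 ]
[ 0.3984 -0.3442  0.046 ]
0.41 63 [-0.3476 -0.239 ]
0.43 43 [-0.3471 -0.2416]
0.45 52 [-0.3536 -0.2448]
0.47 48 [-0.3525 -0.2449]
0.49 51 [-0.3559 -0.2465]
0.51 45 [-0.3578 -0.248 ]
0.53 54 [-0.3574 -0.2489]
0.55 46 [-0.4082 -0.251 ]
```

View pics/c1.png

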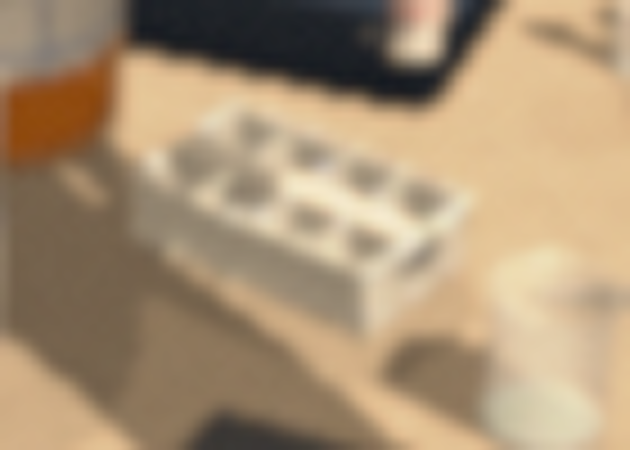

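```bash
python3 -c "
from h import *
go([.4242,-.3241,.15],60)"
```

```text
d [-1.562  1.598  4.332] r [-0.008 -0.004 -0.01 ] phi 59.9 q [ 0.73  0.3  -0.34  1.91  0.12  0.94 -0.18]
```

```bash
python3 -m pendant '[{"dx":-0.8,"dy":0.8,"dz":0,"rx":0,"ry":0,"rz":0,"claw":15},{"dx":-1.56,"dy":1.6,"dz":0.5,"rx":0,"ry":0,"rz":0,"claw":15},{"dx":-1.56,"dy":1.6,"dz":2,"rx":0,"ry":0,"rz":0,"claw":15},{"dx":-1.56,"dy":1.6,"dz":3.3,"rx":0,"ry":0,"rz":0,"claw":15},{"dx":-1.56,"dy":1.6,"dz":4.3,"rx":0,"ry":0,"rz":0,"claw":15},{"dx":-1.56,"dy":1.6,"dz":4.3,"rx":0,"ry":0,"rz":0,"claw":15}]'; python3 -c "
from h import *
go([.4242,-.3241,.089],60)"
```

```text
clock: 45.55
position: [0.4244, -0.3221, 0.1502]
eef_rot: [0.865, 0.501, -0.0, -0.001]
wrist_force: [0.2, 0.4, -0.3]
width: 0.0235
grip_force: 59.1
d [-0.075  0.042  2.446] r [-0.027 -0.008  0.022] phi 60.1 q [ 0.75  0.51 -0.28  1.91  0.2   0.75 -0.17]
```

```bash
python3 -m pendant '[{"dx":-0.07,"dy":0.04,"dz":0.8,"rx":0,"ry":0,"rz":0,"claw":15},{"dx":-0.07,"dy":0.04,"dz":1.6,"rx":0,"ry":0,"rz":0,"claw":15},{"dx":-0.07,"dy":0.04,"dz":2.1,"rx":0,"ry":0,"rz":0,"claw":15},{"dx":-0.07,"dy":0.04,"dz":2.35,"rx":0,"ry":0,"rz":0,"claw":15},{"dx":-0.07,"dy":0.04,"dz":2.45,"rx":0,"ry":0,"rz":0,"claw":15},{"dx":-0.07,"dy":0.04,"dz":2.45,"rx":0,"ry":0,"rz":0,"claw":15}]'
```

```text
clock: 46.3
position: [0.4249, -0.3259, 0.0903]
eef_rot: [0.866, 0.5, 0.0, 0.0]
wrist_force: [0.0, 0.3, 0.3]
width: 0.0238
grip_force: 59.1
```

```bash
python3 -m pendant '[{"dx":0,"dy":0,"dz":0.08,"rx":0,"ry":0,"rz":0,"claw":15},{"dx":0,"dy":0,"dz":0.16,"rx":0,"ry":0,"rz":0,"claw":15},{"dx":0,"dy":0,"dz":0.2,"rx":0,"ry":0,"rz":0,"claw":15},{"dx":0,"dy":0,"dz":0.2,"rx":0,"ry":0,"rz":0,"claw":15}]'
```

```text
clock: 46.8
position: [0.4253, -0.3263, 0.0864]
eef_rot: [0.866, 0.5, 0.0, 0.001]
wrist_force: [-5.9, 3.9, 31.6]
width: 0.0239
grip_force: 62.6
```

```bash
python3 -m pendant '[{"dx":0,"dy":0,"dz":-0.06,"rx":0,"ry":0,"rz":0,"claw":15},{"dx":0,"dy":0,"dz":-0.06,"rx":0,"ry":0,"rz":0,"claw":32},{"dx":0,"dy":0,"dz":-0.06,"rx":0,"ry":0,"rz":0,"claw":42},{"dx":0,"dy":0,"dz":-0.06,"rx":0,"ry":0,"rz":0,"claw":42},{"dx":0,"dy":0,"dz":-1.5,"rx":0,"ry":0,"rz":0,"claw":45},{"dx":0,"dy":0,"dz":-3.5,"rx":0,"ry":0,"rz":0,"claw":50},{"dx":0,"dy":0,"dz":-5.5,"rx":0,"ry":0,"rz":0,"claw":50},{"dx":0,"dy":0,"dz":-7,"rx":0,"ry":0,"rz":0,"claw":50}]'; python3 -c "
from h import *
for a in ([.40,-.2,.26],80),([.395,-.03,.26],90),([.405,.12,.26],110),([.482,.2666,.26],135): go(*a)"
```

```text
clock: 47.8
position: [0.4248, -0.3259, 0.262]
eef_rot: [0.866, 0.5, 0.0, 0.001]
wrist_force: [-0.4, 0.8, -0.5]
width: 0.0499
grip_force: 0.0
d [ 3.864 -3.378  0.074] r [ 1.200e-02  3.000e-03 -3.334e+00] phi 60.0 q [ 0.79  0.37 -0.32  1.8   0.14  0.99 -0.11]
d [ 9.653 -6.951  0.069] r [ 1.2e-02  4.0e-03 -5.0e+00] phi 60.0 q [ 0.79  0.37 -0.32  1.8   0.14  0.99 -0.11]
d [15.049 -9.605  0.065] r [ 1.100e-02  6.000e-03 -8.334e+00] phi 60.0 q [ 0.79  0.37 -0.32  1.8   0.14  0.99 -0.11]
d [21.667 -9.87   0.064] r [ 1.00e-02  9.00e-03 -1.25e+01] phi 60.0 q [ 0.79  0.37 -0.32  1.8   0.14  0.99 -0.11]
```

```bash
python3 -m pendant '[{"dx":1.9,"dy":-1.7,"dz":0,"rx":0,"ry":0,"rz":-1.6,"claw":50},{"dx":3.9,"dy":-3.4,"dz":0,"rx":0,"ry":0,"rz":-3.2,"claw":50},{"dx":5.8,"dy":-4.6,"dz":0,"rx":0,"ry":0,"rz":-3.8,"claw":50},{"dx":7.7,"dy":-5.7,"dz":0,"rx":0,"ry":0,"rz":-4.4,"claw":50},{"dx":9.7,"dy":-7,"dz":0,"rx":0,"ry":0,"rz":-5,"claw":50},{"dx":11.5,"dy":-7.9,"dz":0,"rx":0,"ry":0,"rz":-6,"claw":50},{"dx":13.3,"dy":-8.7,"dz":0,"rx":0,"ry":0,"rz":-7.2,"claw":50},{"dx":15,"dy":-9.6,"dz":0,"rx":0,"ry":0,"rz":-8.3,"claw":50},{"dx":17.2,"dy":-9.7,"dz":0,"rx":0,"ry":0,"rz":-10,"claw":50},{"dx":19.5,"dy":-9.8,"dz":0,"rx":0,"ry":0,"rz":-11.5,"claw":50},{"dx":21.7,"dy":-9.9,"dz":0,"rx":0,"ry":0,"rz":-12.5,"claw":50},{"dx":21.7,"dy":-9.9,"dz":1.2,"rx":0,"ry":0,"rz":-12.5,"claw":50}]'; python3 -c "
from h import *
go([.482,.2666,.148],135)"
```

```text
clock: 49.3
position: [0.4826, 0.272, 0.2302]
eef_rot: [0.381, 0.925, 0.002, -0.0]
wrist_force: [-0.4, -1.6, -0.7]
width: 0.0498
grip_force: 0.0
d [-0.141 -0.183  3.286] r [ 0.036 -0.016  0.044] phi 135.3 q [-0.04  0.53 -0.8   1.78  0.44  1.02 -0.22]
```

```bash
python3 -m pendant '[{"dx":0,"dy":0,"dz":0,"rx":0,"ry":0,"rz":0,"claw":50},{"dx":0,"dy":0,"dz":0,"rx":0,"ry":0,"rz":0,"claw":50}]'; python3 -c "
from h import *
go([.482,.2666,.148],135)"
```

```text
clock: 49.55
position: [0.4817, 0.2674, 0.2308]
eef_rot: [0.383, 0.924, 0.0, 0.0]
wrist_force: [0.4, -0.3, 0.6]
width: 0.0501
grip_force: 0.0
d [-0.03  -0.018  3.31 ] r [ 0.003  0.003 -0.006] phi 135.0 q [-0.04  0.52 -0.8   1.78  0.43  1.02 -0.22]
```

```bash
python3 -m pendant '[{"dx":-0.03,"dy":-0.02,"dz":1,"rx":0,"ry":0,"rz":0,"claw":50},{"dx":-0.03,"dy":-0.02,"dz":2,"rx":0,"ry":0,"rz":0,"claw":50},{"dx":-0.03,"dy":-0.02,"dz":3,"rx":0,"ry":0,"rz":0,"claw":50},{"dx":-0.03,"dy":-0.02,"dz":3.28,"rx":0,"ry":0,"rz":0,"claw":50},{"dx":-0.03,"dy":-0.02,"dz":3.28,"rx":0,"ry":0,"rz":0,"claw":35},{"dx":-0.03,"dy":-0.02,"dz":3.28,"rx":0,"ry":0,"rz":0,"claw":15},{"dx":-0.03,"dy":-0.02,"dz":3.28,"rx":0,"ry":0,"rz":0,"claw":15},{"dx":-0.03,"dy":-0.02,"dz":3.28,"rx":0,"ry":0,"rz":0,"claw":15}]'
python3 -m pendant '[{"dx":0,"dy":0,"dz":0,"rx":0,"ry":0,"rz":0,"claw":15},{"dx":0,"dy":0,"dz":-0.6,"rx":0,"ry":0,"rz":0,"claw":15},{"dx":0,"dy":0,"dz":-1.2,"rx":0,"ry":0,"rz":0,"claw":15},{"dx":0,"dy":0,"dz":-2,"rx":0,"ry":0,"rz":0,"claw":15},{"dx":0,"dy":0,"dz":-3,"rx":0,"ry":0,"rz":0,"claw":15},{"dx":0,"dy":0,"dz":-4.5,"rx":0,"ry":0,"rz":0,"claw":15},{"dx":0,"dy":0,"dz":-4.5,"rx":0,"ry":0,"rz":0,"claw":15}]'
python3 -c "
from h import *
for a in ([.405,.12,.26],110),([.395,-.03,.26],90),([.41,-.22,.26],70),([.43,-.27,.26],60): go(*a)"; python3 car.py
```

```text
clock: 50.55
position: [0.4824, 0.2671, 0.1493]
eef_rot: [0.383, 0.924, 0.001, 0.001]
wrist_force: [-1.6, -1.0, 6.9]
width: 0.0237
grip_force: 58.5
clock: 51.42
position: [0.4826, 0.2677, 0.2639]
eef_rot: [0.383, 0.924, 0.002, 0.002]
wrist_force: [0.0, -0.5, -1.1]
width: 0.0242
grip_force: 58.9
d [-1.983 -6.373  0.13 ] r [0.045 0.005 4.165] phi 135.0 q [-0.02  0.48 -0.82  1.74  0.4   1.08 -0.19]
d [ -5.943 -10.898   0.115] r [ 4.600e-02 -3.000e-03  7.499e+00] phi 135.0 q [-0.02  0.48 -0.82  1.74  0.4   1.08 -0.19]
d [-11.742 -15.847   0.102] r [ 0.046 -0.012 10.832] phi 135.0 q [-0.02  0.48 -0.82  1.74  0.4   1.08 -0.19]
d [-13.722 -16.695   0.101] r [ 0.045 -0.016 12.499] phi 135.0 q [-0.02  0.48 -0.82  1.74  0.4   1.08 -0.19]
600 ((0.46951448917388916, -0.31009557843208313), (0.10968274623155594, 0.17351043224334717), 85.29219818115234) [ 0.4658 -0.3088  0.04  ]
441 ((0.4690207839012146, -0.30665940046310425), (0.12091783434152603, 0.1742217242717743), 83.12786102294922) [ 0.4667 -0.3091  0.0394]
```

```bash
python3 - <<'E'
from h import *
f=grab("top","c2.png",(315,155,405,235),7); 
for F in (f,grab("scene")):
    P=cloud(F); p=P[(P[...,2]>.03)&(P[...,2]<.056)&(abs(P[...,0]-.47)<.13)&(abs(P[...,1]+.3)<.14)]
    E=[]
    for a in np.arange(.40,.54,.01):
        q=p[(abs(p[:,0]-a)<.006)]
        if len(q)>8: E.append([a,*np.percentile(q[:,1],[4,96])])
    E=np.array(E); print(np.polyfit(E[:,0],E[:,1],1),np.polyfit(E[:,0],E[:,2],1), E[:,1:].mean(),E[:,0].mean())
    m=(P[...,2]>.075)&(P[...,2]<.11)&(abs(P[...,0]-.41)<.05)&(abs(P[...,1]+.33)<.05); print("vial",m.sum(),P[m].mean(0))
E
```

```text
[-0.19181572 -0.26584556] [-0.46925922 -0.05501748] -0.31578412996482597 0.47000000000000003
vial 51 [ 0.40412963 -0.33358936  0.09409358]
[-0.37444611 -0.18758515] [-0.07219625 -0.2232041 ] -0.3103555813104709 0.47000000000000003
vial 28 [ 0.40445782 -0.33171904  0.0887914 ]
```

View pics/c2.png

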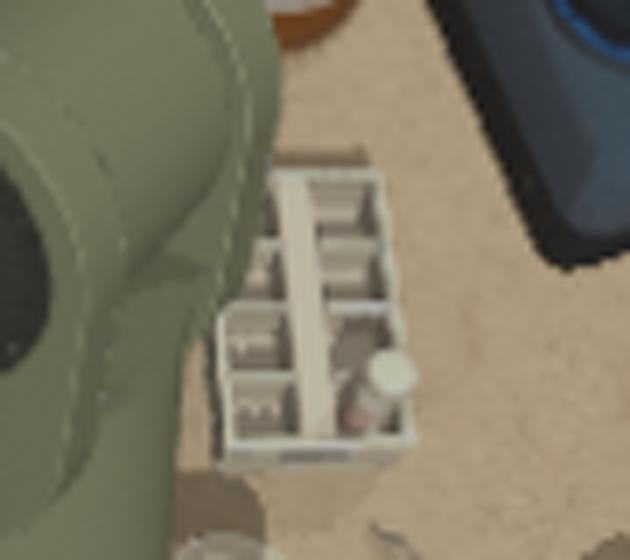

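```bash
python3 - <<'E'
from h import *
f=grab("top")
p=[onz(f,315+u/7-.5+.07,155+v/7-.5+.07,.046)[:2] for u,v in ((413,440),(380,170),(230,440))]
print(np.round(p,4)); a,b,c=p
yaw=np.degrees(np.arctan2(*(b-a)[::-1])); print(yaw,np.hypot(*(b-a)),np.hypot(*(c-a)))
for cx,cy,yw in ((.4665,-.309,np.radians(yaw)),(.4665,-.309,-.085)):
    C,S=np.cos(yw),np.sin(yw)
    print("ctr from corners",(b+c)/2)
    for x,y in ((-.06,-.029),(.02,-.029),(-.02,.029)): print((x,y),round(cx+C*x-S*y,4),round(cy+S*x+C*y,4))
E
```

```text
[[ 0.3832 -0.3535]
 [ 0.547  -0.3669]
 [ 0.3935 -0.252 ]]
-4.704094107973043 0.16435375534316182 0.10195877272634611
ctr from corners [ 0.4702473  -0.30948693]
(-0.06, -0.029) 0.4043 -0.333
(0.02, -0.029) 0.4841 -0.3395
(-0.02, 0.029) 0.4489 -0.2785
ctr from corners [ 0.4702473  -0.30948693]
(-0.06, -0.029) 0.4043 -0.3328
(0.02, -0.029) 0.484 -0.3396
(-0.02, 0.029) 0.449 -0.2784
```

```bash
python3 -m pendant '[{"dx":-0.7,"dy":-2.1,"dz":0,"rx":0,"ry":0,"rz":1.4,"claw":15},{"dx":-1.3,"dy":-4.3,"dz":0,"rx":0,"ry":0,"rz":2.8,"claw":15},{"dx":-2,"dy":-6.4,"dz":0,"rx":0,"ry":0,"rz":4.2,"claw":15},{"dx":-3.3,"dy":-7.9,"dz":0,"rx":0,"ry":0,"rz":5.3,"claw":15},{"dx":-4.6,"dy":-9.4,"dz":0,"rx":0,"ry":0,"rz":6.4,"claw":15},{"dx":-6,"dy":-10.9,"dz":0,"rx":0,"ry":0,"rz":7.5,"claw":15},{"dx":-7.8,"dy":-12.5,"dz":0,"rx":0,"ry":0,"rz":8.6,"claw":15},{"dx":-9.7,"dy":-14.2,"dz":0,"rx":0,"ry":0,"rz":9.7,"claw":15},{"dx":-11.7,"dy":-15.8,"dz":0,"rx":0,"ry":0,"rz":10.8,"claw":15},{"dx":-13.7,"dy":-16.7,"dz":0,"rx":0,"ry":0,"rz":12.5,"claw":15},{"dx":-13.7,"dy":-16.7,"dz":0,"rx":0,"ry":0,"rz":12.5,"claw":15}]'; python3 -c "
from h import *
go([.485,-.3397,.25],60);go([.485,-.3397,.089],60)"
```

```text
clock: 53.05
position: [0.4287, -0.2737, 0.2592]
eef_rot: [0.868, 0.497, -0.0, -0.001]
wrist_force: [-0.5, 0.7, -1.1]
width: 0.024
grip_force: 59.1
d [-1.14   3.279  0.364] r [-0.013  0.001 -0.065] phi 59.6 q [ 0.75  0.34 -0.38  1.87  0.15  0.97 -0.22]
d [-1.139  3.287  6.804] r [-0.013  0.001 -0.065] phi 59.6 q [ 0.75  0.34 -0.38  1.87  0.15  0.97 -0.22]
```

```bash
python3 -m pendant '[{"dx":-0.6,"dy":1.6,"dz":0.3,"rx":0,"ry":0,"rz":0,"claw":15},{"dx":-1.15,"dy":3.3,"dz":0.3,"rx":0,"ry":0,"rz":0,"claw":15},{"dx":-1.15,"dy":3.3,"dz":1.5,"rx":0,"ry":0,"rz":0,"claw":15},{"dx":-1.15,"dy":3.3,"dz":3,"rx":0,"ry":0,"rz":0,"claw":15},{"dx":-1.15,"dy":3.3,"dz":4.2,"rx":0,"ry":0,"rz":0,"claw":15},{"dx":-1.15,"dy":3.3,"dz":4.2,"rx":0,"ry":0,"rz":0,"claw":15},{"dx":-1.15,"dy":3.3,"dz":4.2,"rx":0,"ry":0,"rz":0,"claw":15}]'; python3 -c "
from h import *
go([.485,-.3397,.09],60)"; python3 car.py
```

```text
clock: 53.92
position: [0.4863, -0.3365, 0.1564]
eef_rot: [0.866, 0.5, 0.0, 0.0]
wrist_force: [-0.6, -0.4, 0.0]
width: 0.0236
grip_force: 59.2
d [-0.139  0.017  2.655] r [ 0.007 -0.002  0.006] phi 60.0 q [ 0.73  0.59 -0.32  1.76  0.24  0.84 -0.23]
317 ((0.48903200030326843, -0.26992499828338623), (0.08313767611980438, 0.1902318000793457), 58.07023239135742) [ 0.4731 -0.2987  0.0404]
440 ((0.4660717248916626, -0.3087763786315918), (0.11870409548282623, 0.17137886583805084), 85.31612396240234) [ 0.4671 -0.3078  0.0389]
```

```bash
python3 -m pendant '[{"dx":-0.12,"dy":0,"dz":0.8,"rx":0,"ry":0,"rz":0,"claw":15},{"dx":-0.12,"dy":0,"dz":1.6,"rx":0,"ry":0,"rz":0,"claw":15},{"dx":-0.12,"dy":0,"dz":2.3,"rx":0,"ry":0,"rz":0,"claw":15},{"dx":-0.12,"dy":0,"dz":2.6,"rx":0,"ry":0,"rz":0,"claw":15},{"dx":-0.12,"dy":0,"dz":2.65,"rx":0,"ry":0,"rz":0,"claw":15},{"dx":-0.12,"dy":0,"dz":2.65,"rx":0,"ry":0,"rz":0,"claw":15}]'
python3 -m pendant '[{"dx":0,"dy":0,"dz":0.08,"rx":0,"ry":0,"rz":0,"claw":15},{"dx":0,"dy":0,"dz":0.14,"rx":0,"ry":0,"rz":0,"claw":15},{"dx":0,"dy":0,"dz":0.18,"rx":0,"ry":0,"rz":0,"claw":15},{"dx":0,"dy":0,"dz":0.18,"rx":0,"ry":0,"rz":0,"claw":15}]'
```

```text
clock: 54.78
position: [0.4847, -0.3394, 0.0897]
eef_rot: [0.866, 0.5, 0.0, 0.0]
wrist_force: [-0.3, -0.5, -1.1]
width: 0.0238
grip_force: 59.2
clock: 55.28
position: [0.4849, -0.3397, 0.0862]
eef_rot: [0.866, 0.5, 0.0, 0.001]
wrist_force: [-5.5, 2.6, 25.2]
width: 0.0237
grip_force: 62.1
```

Seated. Release and return for the third vial (0.482, 0.344), φ = 45.

```bash
python3 -m pendant '[{"dx":0,"dy":0,"dz":-0.06,"rx":0,"ry":0,"rz":0,"claw":15},{"dx":0,"dy":0,"dz":-0.06,"rx":0,"ry":0,"rz":0,"claw":32},{"dx":0,"dy":0,"dz":-0.06,"rx":0,"ry":0,"rz":0,"claw":42},{"dx":0,"dy":0,"dz":-0.06,"rx":0,"ry":0,"rz":0,"claw":42},{"dx":0,"dy":0,"dz":-1.5,"rx":0,"ry":0,"rz":0,"claw":45},{"dx":0,"dy":0,"dz":-3.5,"rx":0,"ry":0,"rz":0,"claw":50},{"dx":0,"dy":0,"dz":-5.5,"rx":0,"ry":0,"rz":0,"claw":50},{"dx":0,"dy":0,"dz":-7,"rx":0,"ry":0,"rz":0,"claw":50},{"dx":0,"dy":0,"dz":-7,"rx":0,"ry":0,"rz":0,"claw":50}]'; python3 -c "
from h import *
for a in ([.40,-.2,.26],60),([.395,-.03,.26],60),([.405,.12,.26],60),([.482,.3443,.26],45): go(*a)"
```

```text
clock: 56.4
position: [0.4853, -0.3398, 0.2623]
eef_rot: [0.866, 0.5, 0.001, 0.002]
wrist_force: [0.6, -1.5, -0.6]
width: 0.0501
grip_force: 0.0
d [ 3.137 -5.753  0.066] r [ 0.043  0.003 -0.002] phi 60.0 q [ 0.76  0.46 -0.35  1.66  0.18  1.05 -0.17]
d [ 8.925 -9.327  0.048] r [ 0.043  0.003 -0.002] phi 60.0 q [ 0.76  0.46 -0.35  1.66  0.18  1.05 -0.17]
d [ 14.321 -11.982   0.034] r [ 0.043  0.003 -0.002] phi 60.0 q [ 0.76  0.46 -0.35  1.66  0.18  1.05 -0.17]
d [ 2.3630e+01 -1.3802e+01  2.3000e-02] r [ 0.043 -0.003  2.498] phi 60.0 q [ 0.76  0.46 -0.35  1.66  0.18  1.05 -0.17]
```

```bash
python3 -m pendant '[{"dx":1,"dy":-1.9,"dz":0,"rx":0,"ry":0,"rz":0,"claw":50},{"dx":2.1,"dy":-3.8,"dz":0,"rx":0,"ry":0,"rz":0,"claw":50},{"dx":3.1,"dy":-5.8,"dz":0,"rx":0,"ry":0,"rz":0,"claw":50},{"dx":5,"dy":-7,"dz":0,"rx":0,"ry":0,"rz":0,"claw":50},{"dx":7,"dy":-8.1,"dz":0,"rx":0,"ry":0,"rz":0,"claw":50},{"dx":8.9,"dy":-9.3,"dz":0,"rx":0,"ry":0,"rz":0,"claw":50},{"dx":10.7,"dy":-10.2,"dz":0,"rx":0,"ry":0,"rz":0,"claw":50},{"dx":12.5,"dy":-11.1,"dz":0,"rx":0,"ry":0,"rz":0,"claw":50},{"dx":14.3,"dy":-12,"dz":0,"rx":0,"ry":0,"rz":0,"claw":50},{"dx":16.5,"dy":-12.4,"dz":0,"rx":0,"ry":0,"rz":0.6,"claw":50},{"dx":18.7,"dy":-12.9,"dz":0,"rx":0,"ry":0,"rz":1.2,"claw":50},{"dx":20.9,"dy":-13.3,"dz":0,"rx":0,"ry":0,"rz":1.9,"claw":50}]'; 
python3 -m pendant '[{"dx":1.9,"dy":-1.9,"dz":0,"rx":0,"ry":0,"rz":0.6,"claw":50},{"dx":1.9,"dy":-1.9,"dz":0,"rx":0,"ry":0,"rz":0.6,"claw":50},{"dx":1.9,"dy":-1.9,"dz":0,"rx":0,"ry":0,"rz":0.6,"claw":50}]'; python3 -c "
from h import *
go([.482,.3443,.148],45)"
```

```text
clock: 57.9
position: [0.4577, 0.281, 0.2586]
eef_rot: [0.912, 0.41, -0.001, 0.0]
wrist_force: [-0.2, -1.0, 0.3]
width: 0.0497
grip_force: 0.0
clock: 58.28
position: [0.4529, 0.3464, 0.2585]
eef_rot: [0.924, 0.383, -0.001, 0.0]
wrist_force: [0.7, -1.1, 0.2]
width: 0.0499
grip_force: 0.0
d [0.768 0.885 4.42 ] r [-0.003  0.016  0.013] phi 45.1 q [-0.31  0.48 -0.62  1.71  0.31  1.06 -1.82]
```

```bash
python3 -m pendant '[{"dx":0.77,"dy":0.88,"dz":0,"rx":0,"ry":0,"rz":0,"claw":50},{"dx":0.77,"dy":0.88,"dz":1,"rx":0,"ry":0,"rz":0,"claw":50},{"dx":0.77,"dy":0.88,"dz":1,"rx":0,"ry":0,"rz":0,"claw":50},{"dx":0.77,"dy":0.88,"dz":1,"rx":0,"ry":0,"rz":0,"claw":50}]'; python3 -c "
from h import *
go([.482,.3443,.148],45)"
```

```text
clock: 58.78
position: [0.4828, 0.344, 0.2353]
eef_rot: [0.924, 0.382, 0.0, 0.0]
wrist_force: [-0.4, 1.0, 0.8]
width: 0.05
grip_force: 0.0
d [-0.014 -0.031  3.493] r [ 0.002 -0.002 -0.005] phi 45.0 q [-0.3   0.53 -0.6   1.67  0.34  1.04 -1.8 ]
```

```bash
python3 -m pendant '[{"dx":0,"dy":-0.03,"dz":1,"rx":0,"ry":0,"rz":0,"claw":50},{"dx":0,"dy":-0.03,"dz":2,"rx":0,"ry":0,"rz":0,"claw":50},{"dx":0,"dy":-0.03,"dz":3,"rx":0,"ry":0,"rz":0,"claw":50},{"dx":0,"dy":-0.03,"dz":3.46,"rx":0,"ry":0,"rz":0,"claw":50},{"dx":0,"dy":-0.03,"dz":3.46,"rx":0,"ry":0,"rz":0,"claw":35},{"dx":0,"dy":-0.03,"dz":3.46,"rx":0,"ry":0,"rz":0,"claw":15},{"dx":0,"dy":-0.03,"dz":3.46,"rx":0,"ry":0,"rz":0,"claw":15},{"dx":0,"dy":-0.03,"dz":3.46,"rx":0,"ry":0,"rz":0,"claw":15}]'
python3 -m pendant '[{"dx":0,"dy":0,"dz":0,"rx":0,"ry":0,"rz":0,"claw":15},{"dx":0,"dy":0,"dz":-0.6,"rx":0,"ry":0,"rz":0,"claw":15},{"dx":0,"dy":0,"dz":-1.2,"rx":0,"ry":0,"rz":0,"claw":15},{"dx":0,"dy":0,"dz":-2,"rx":0,"ry":0,"rz":0,"claw":15},{"dx":0,"dy":0,"dz":-3,"rx":0,"ry":0,"rz":0,"claw":15},{"dx":0,"dy":0,"dz":-4.5,"rx":0,"ry":0,"rz":0,"claw":15},{"dx":0,"dy":0,"dz":-4.5,"rx":0,"ry":0,"rz":0,"claw":15}]'
python3 -c "
from h import *
for a in ([.405,.12,.26],60),([.395,-.03,.26],60),([.41,-.22,.26],60),([.449,-.2785,.26],60): go(*a)"; python3 car.py
```

```text
clock: 59.78
position: [0.4826, 0.3455, 0.1493]
eef_rot: [0.924, 0.383, 0.001, -0.0]
wrist_force: [-0.2, -0.6, 7.5]
width: 0.0237
grip_force: 59.1
clock: 60.65
position: [0.4828, 0.346, 0.2643]
eef_rot: [0.924, 0.383, 0.002, -0.001]
wrist_force: [-0.1, -0.5, -1.0]
width: 0.0236
grip_force: 58.8
d [-8.593  4.193  0.132] r [ 0.013 -0.046 -2.501] phi 45.0 q [-0.3   0.5  -0.61  1.64  0.32  1.09 -1.78]
d [-13.118   8.153   0.112] r [ 0.013 -0.046 -2.501] phi 45.0 q [-0.3   0.5  -0.61  1.64  0.32  1.09 -1.78]
d [-18.067  13.952   0.092] r [ 0.013 -0.046 -2.501] phi 45.0 q [-0.3   0.5  -0.61  1.64  0.32  1.09 -1.78]
d [-18.618  16.71    0.092] r [ 0.013 -0.046 -2.501] phi 45.0 q [-0.3   0.5  -0.61  1.64  0.32  1.09 -1.78]
683 ((0.4692719280719757, -0.30864542722702026), (0.10910473763942719, 0.17391057312488556), 86.0262222290039) [ 0.468  -0.3085  0.0401]
428 ((0.4676538407802582, -0.3077000677585602), (0.1169767752289772, 0.17322714626789093), 84.8411865234375) [ 0.4664 -0.3086  0.039 ]
```

Carrier unchanged since the knock; carry the third vial.

```bash
python3 -m pendant '[{"dx":-1.7,"dy":0.8,"dz":0,"rx":0,"ry":0,"rz":-0.5,"claw":15},{"dx":-3.4,"dy":1.7,"dz":0,"rx":0,"ry":0,"rz":-1,"claw":15},{"dx":-5.2,"dy":2.5,"dz":0,"rx":0,"ry":0,"rz":-1.5,"claw":15},{"dx":-6.9,"dy":3.4,"dz":0,"rx":0,"ry":0,"rz":-2,"claw":15},{"dx":-8.6,"dy":4.2,"dz":0,"rx":0,"ry":0,"rz":-2.5,"claw":15},{"dx":-10.1,"dy":5.5,"dz":0,"rx":0,"ry":0,"rz":-2.5,"claw":15},{"dx":-11.6,"dy":6.8,"dz":0,"rx":0,"ry":0,"rz":-2.5,"claw":15},{"dx":-13.1,"dy":8.2,"dz":0,"rx":0,"ry":0,"rz":-2.5,"claw":15},{"dx":-14.7,"dy":10.1,"dz":0,"rx":0,"ry":0,"rz":-2.5,"claw":15},{"dx":-16.4,"dy":12,"dz":0,"rx":0,"ry":0,"rz":-2.5,"claw":15},{"dx":-18.1,"dy":14,"dz":0,"rx":0,"ry":0,"rz":-2.5,"claw":15},{"dx":-18.6,"dy":16,"dz":0,"rx":0,"ry":0,"rz":-2.5,"claw":15}]'
python3 -m pendant '[{"dx":0,"dy":0,"dz":0,"rx":0,"ry":0,"rz":0,"claw":15},{"dx":0,"dy":0,"dz":0,"rx":0,"ry":0,"rz":0,"claw":15}]'; python3 -c "
from h import *
go([.4495,-.2783,.089],60)"
```

```text
clock: 62.25
position: [0.4348, -0.2694, 0.2602]
eef_rot: [0.867, 0.499, -0.001, -0.0]
wrist_force: [0.1, 1.0, -0.1]
width: 0.0234
grip_force: 59.0
clock: 62.5
position: [0.4356, -0.2659, 0.2599]
eef_rot: [0.866, 0.5, -0.0, -0.001]
wrist_force: [0.4, -0.5, -0.1]
width: 0.0237
grip_force: 59.1
d [-0.157  0.741  6.835] r [-0.017 -0.004  0.003] phi 60.0 q [ 0.77  0.34 -0.43  1.86  0.17  0.97 -0.26]
```

```bash
python3 -m pendant '[{"dx":-0.15,"dy":0.74,"dz":0.5,"rx":0,"ry":0,"rz":0,"claw":15},{"dx":-0.15,"dy":0.74,"dz":2,"rx":0,"ry":0,"rz":0,"claw":15},{"dx":-0.15,"dy":0.74,"dz":3.4,"rx":0,"ry":0,"rz":0,"claw":15},{"dx":-0.15,"dy":0.74,"dz":4.3,"rx":0,"ry":0,"rz":0,"claw":15},{"dx":-0.15,"dy":0.74,"dz":4.3,"rx":0,"ry":0,"rz":0,"claw":15},{"dx":-0.15,"dy":0.74,"dz":4.3,"rx":0,"ry":0,"rz":0,"claw":15}]'; python3 -c "
from h import *
go([.4495,-.2783,.089],60)"
```

```text
clock: 63.25
position: [0.4506, -0.2787, 0.1542]
eef_rot: [0.866, 0.5, 0.0, 0.0]
wrist_force: [0.5, 0.4, -0.2]
width: 0.0239
grip_force: 59.1
d [-0.009 -0.048  2.606] r [ 0.009 -0.     0.007] phi 60.0 q [ 0.73  0.51 -0.38  1.92  0.27  0.76 -0.33]
```

```bash
python3 -m pendant '[{"dx":0,"dy":-0.03,"dz":0.8,"rx":0,"ry":0,"rz":0,"claw":15},{"dx":0,"dy":-0.03,"dz":1.6,"rx":0,"ry":0,"rz":0,"claw":15},{"dx":0,"dy":-0.03,"dz":2.3,"rx":0,"ry":0,"rz":0,"claw":15},{"dx":0,"dy":-0.03,"dz":2.58,"rx":0,"ry":0,"rz":0,"claw":15},{"dx":0,"dy":-0.03,"dz":2.58,"rx":0,"ry":0,"rz":0,"claw":15}]'
python3 -m pendant '[{"dx":0,"dy":0,"dz":0.08,"rx":0,"ry":0,"rz":0,"claw":15},{"dx":0,"dy":0,"dz":0.14,"rx":0,"ry":0,"rz":0,"claw":15},{"dx":0,"dy":0,"dz":0.16,"rx":0,"ry":0,"rz":0,"claw":15},{"dx":0,"dy":0,"dz":0.16,"rx":0,"ry":0,"rz":0,"claw":15}]'
```

```text
clock: 63.88
position: [0.4498, -0.2789, 0.0893]
eef_rot: [0.866, 0.5, 0.0, 0.0]
wrist_force: [-0.1, -1.0, -1.3]
width: 0.0238
grip_force: 91.5
clock: 64.38
position: [0.4497, -0.2788, 0.0847]
eef_rot: [0.866, 0.5, 0.0, 0.0]
wrist_force: [0.3, -3.5, 0.6]
width: 0.0236
grip_force: 91.6
```

```bash
python3 - <<'E'
from h import *
g=grab("scene"); cv2.imwrite("pics/c3.png",cv2.resize(g["frame"][140:230,250:340,::-1],None,fx=6.5,fy=6.5,interpolation=cv2.INTER_CUBIC))
s=readout.observe(); print(s["grip_force"],s["wrist_force"],s["width"])
E
```

```text
91.65462613105774 [-0.58787021 -2.89977538  0.37589832] 0.02339376452232602
```

View pics/c3.png

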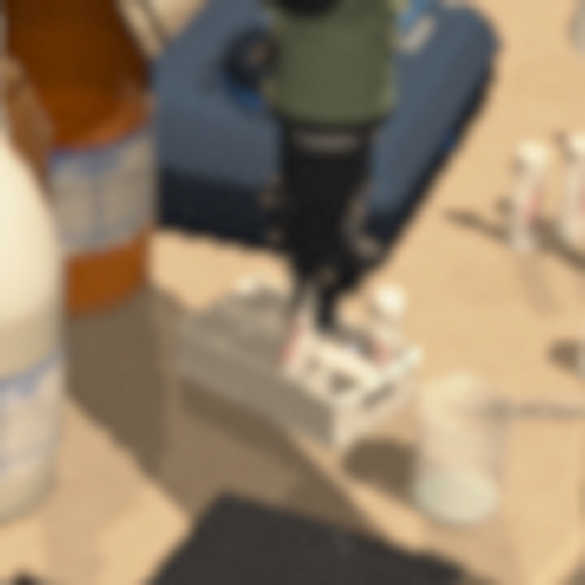

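```bash
python3 -m pendant '[{"dx":0,"dy":0,"dz":0.04,"rx":0,"ry":0,"rz":0,"claw":15},{"dx":0,"dy":0,"dz":0.06,"rx":0,"ry":0,"rz":0,"claw":15},{"dx":0,"dy":0,"dz":0.06,"rx":0,"ry":0,"rz":0,"claw":15}]'
```

```text
clock: 64.8
position: [0.4496, -0.2787, 0.0831]
eef_rot: [0.866, 0.5, -0.0, -0.0]
wrist_force: [-0.5, -3.7, 1.3]
width: 0.0237
grip_force: 91.7
```

```bash
python3 - <<'E'
from h import *
g=cams.grab_frame("scene"); P=cloud(g); c=g["frame"].astype(int)
x0,y0=proj(g,[.4497,-.2788,.05]); print(x0,y0)
red=(c[...,0]-c[...,2]>50)
for v in range(int(y0)-22,int(y0)+10,2):
    print(v,[ "%d,%d,%d z%.0f"%(*c[v,u],1000*P[v,u,2]) for u in range(int(x0)-4,int(x0)+5,2)])
E
```

```text
297.571097522351 193.39355367234953
171 ['38,35,35 z155', '30,30,29 z182', '27,27,28 z181', '27,26,27 z190', '31,29,30 z201']
173 ['35,33,33 z150', '30,29,28 z166', '26,25,25 z183', '23,24,25 z180', '27,28,28 z189']
175 ['47,42,37 z143', '30,28,27 z156', '25,25,25 z170', '27,26,26 z172', '31,31,32 z179']
177 ['42,38,36 z134', '28,27,28 z144', '26,25,26 z145', '27,25,27 z158', '29,27,27 z161']
179 ['108,93,74 z20', '45,40,37 z128', '28,28,28 z123', '29,28,28 z150', '35,33,33 z146']
181 ['187,157,122 z-1', '68,59,51 z116', '29,28,27 z123', '55,49,42 z139', '58,51,43 z6']
183 ['209,182,146 z1', '103,91,76 z107', '58,52,47 z105', '66,58,49 z128', '63,53,44 z143']
185 ['163,147,122 z45', '104,93,79 z95', '101,93,79 z103', '53,49,45 z111', '51,44,38 z123']
187 ['142,127,107 z39', '112,100,86 z82', '143,129,112 z89', '73,67,60 z92', '99,86,69 z100']
189 ['157,139,117 z50', '161,136,117 z74', '175,157,134 z86', '68,64,57 z90', '97,88,76 z88']
191 ['158,140,118 z46', '185,150,127 z70', '212,188,161 z69', '137,125,108 z79', '130,118,100 z32']
193 ['162,135,115 z43', '216,176,150 z61', '230,211,180 z68', '227,209,177 z49', '222,202,172 z45']
195 ['179,147,126 z43', '226,197,169 z47', '208,188,160 z48', '222,203,170 z43', '241,228,196 z45']
197 ['171,152,129 z46', '210,190,162 z42', '206,186,158 z34', '216,197,167 z38', '188,171,144 z34']
199 ['144,130,109 z30', '159,144,121 z38', '199,181,152 z45', '217,197,167 z24', '165,149,128 z25']
201 ['141,127,107 z25', '140,127,106 z25', '150,136,114 z37', '180,163,138 z47', '202,187,164 z48']
```

```bash
python3 -m pendant '[{"dx":0,"dy":0,"dz":0,"rx":0,"ry":0,"rz":0,"claw":24},{"dx":0,"dy":0,"dz":0,"rx":0,"ry":0,"rz":0,"claw":28},{"dx":0,"dy":0,"dz":0,"rx":0,"ry":0,"rz":0,"claw":32},{"dx":0,"dy":0,"dz":0,"rx":0,"ry":0,"rz":0,"claw":42}]'
python3 -m pendant '[{"dx":0,"dy":0,"dz":-0.5,"rx":0,"ry":0,"rz":0,"claw":42},{"dx":0,"dy":0,"dz":-1.5,"rx":0,"ry":0,"rz":0,"claw":45},{"dx":0,"dy":0,"dz":-3.5,"rx":0,"ry":0,"rz":0,"claw":50},{"dx":0,"dy":0,"dz":-5.5,"rx":0,"ry":0,"rz":0,"claw":50},{"dx":0,"dy":0,"dz":-7,"rx":0,"ry":0,"rz":0,"claw":50}]'
python3 -c "
from h import *
for a in ([.40,-.2,.3],60),([.40,0,.3],60),([.30,-.42,.3],50): go(*a)"
```

```text
clock: 65.35
position: [0.4496, -0.2785, 0.0831]
eef_rot: [0.866, 0.5, 0.0, -0.0]
wrist_force: [0.1, 0.4, -0.1]
width: 0.0417
grip_force: 0.0
clock: 65.97
position: [0.4497, -0.2786, 0.2612]
eef_rot: [0.866, 0.5, 0.001, 0.001]
wrist_force: [-0.0, -0.8, -0.6]
width: 0.0499
grip_force: 0.0
d [ 1.729 -3.29  -1.559] r [ 0.019 -0.001  0.001] phi 60.0 q [ 0.77  0.37 -0.43  1.82  0.18  0.99 -0.26]
d [ 8.657 -7.289 -1.566] r [ 0.019 -0.001  0.001] phi 60.0 q [ 0.77  0.37 -0.43  1.82  0.18  0.99 -0.26]
d [-7.893 -2.356 -1.559] r [ 0.019 -0.003  1.668] phi 60.0 q [ 0.77  0.37 -0.43  1.82  0.18  0.99 -0.26]
```

Retreat over the mat (x≈0.40, y≈0) and check everything from both views.

```bash
python3 -m pendant '[{"dx":0.9,"dy":-1.6,"dz":-0.8,"rx":0,"ry":0,"rz":0,"claw":50},{"dx":1.7,"dy":-3.3,"dz":-1.5,"rx":0,"ry":0,"rz":0,"claw":50},{"dx":3.5,"dy":-4.3,"dz":-1.5,"rx":0,"ry":0,"rz":0,"claw":50},{"dx":5.2,"dy":-5.3,"dz":-1.5,"rx":0,"ry":0,"rz":0,"claw":50},{"dx":7,"dy":-6.3,"dz":-1.5,"rx":0,"ry":0,"rz":0,"claw":50},{"dx":8.6,"dy":-7.3,"dz":-1.5,"rx":0,"ry":0,"rz":0,"claw":50},{"dx":8.6,"dy":-7.3,"dz":-1.5,"rx":0,"ry":0,"rz":0,"claw":50}]'
python3 - <<'E'
from h import *
f=cams.grab_frame("top"); g=cams.grab_frame("scene")
A=cv2.resize(f["frame"][150:240,310:410],(600,540),interpolation=cv2.INTER_CUBIC); cv2.imwrite("pics/f1.png",A[:,:,::-1])
B=cv2.resize(g["frame"],(768,576)); cv2.imwrite("pics/f2.png",B[:,:,::-1])
for F in (f,g):
    P=cloud(F); X,Y,Z=P[...,0],P[...,1],P[...,2]
    m=(Z>.078)&(Z<.12)&(abs(X-.45)<.1)&(abs(Y+.31)<.08)
    n,l,st,ce=cv2.connectedComponentsWithStats(m.astype(np.uint8)); print([(st[i,4],P[l==i].mean(0).round(3),P[l==i][:,2].max().round(3)) for i in range(1,n) if st[i,4]>4])
E
```

```text
clock: 66.85
position: [0.3988, 0.0017, 0.2966]
eef_rot: [0.865, 0.502, 0.001, 0.0]
wrist_force: [-1.3, -0.8, -0.1]
width: 0.0498
grip_force: 0.0
[(np.int32(54), array([ 0.487, -0.328,  0.093]), np.float64(0.106)), (np.int32(8), array([ 0.459, -0.284,  0.096]), np.float64(0.1)), (np.int32(35), array([ 0.408, -0.315,  0.095]), np.float64(0.106))]
[(np.int32(52), array([ 0.471, -0.3  ,  0.092]), np.float64(0.102)), (np.int32(27), array([ 0.404, -0.314,  0.092]), np.float64(0.101))]
```

View pics/f1.png

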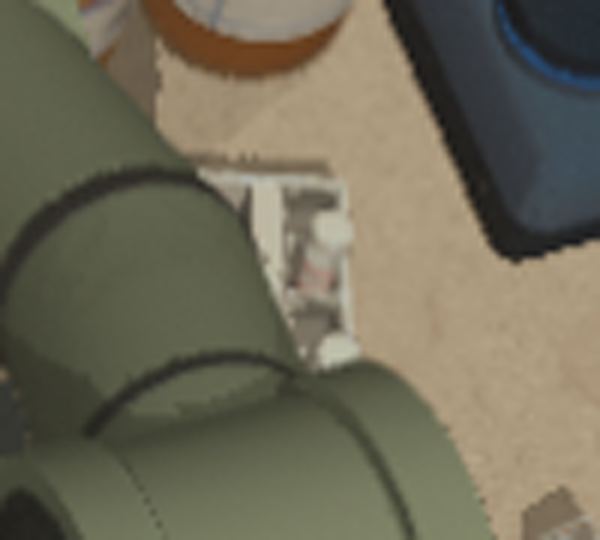

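View pics/f2.png

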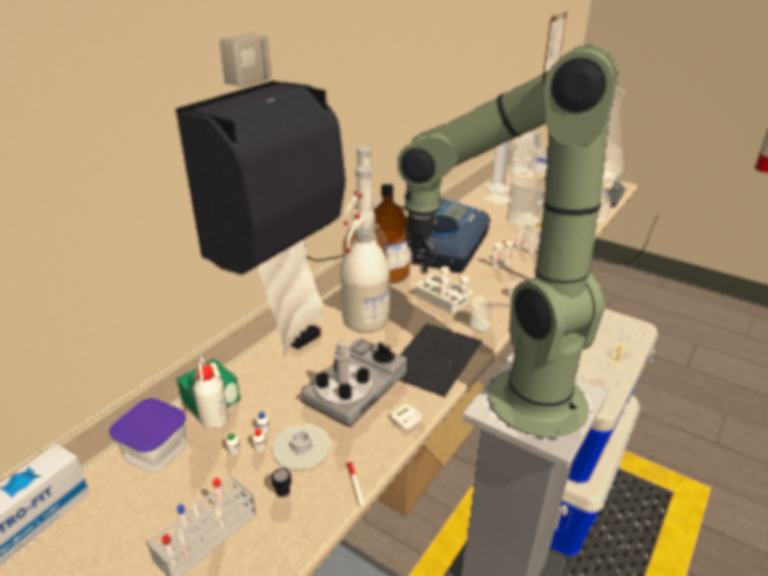

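```bash
python3 -m pendant '[{"dx":1.6,"dy":-0.9,"dz":0,"rx":0,"ry":0,"rz":0,"claw":50},{"dx":3.2,"dy":-1.8,"dz":0,"rx":0,"ry":0,"rz":0,"claw":50},{"dx":4.8,"dy":-2.8,"dz":0,"rx":0,"ry":0,"rz":0,"claw":50},{"dx":6.4,"dy":-3.6,"dz":0,"rx":0,"ry":0,"rz":-1,"claw":50},{"dx":6.4,"dy":-3.6,"dz":0,"rx":0,"ry":0,"rz":-2,"claw":50},{"dx":6.4,"dy":-3.6,"dz":0,"rx":0,"ry":0,"rz":-3,"claw":50}]'
python3 - <<'E'
from h import *
f=cams.grab_frame("top"); g=cams.grab_frame("scene")
A=cv2.resize(f["frame"][150:240,310:410],(800,720)[:2],interpolation=cv2.INTER_CUBIC)[:600]; cv2.imwrite("pics/f3.png",A[:,:,::-1])
for F in (f,g):
    P=cloud(F); X,Y,Z=P[...,0],P[...,1],P[...,2]
    m=(Z>.082)&(Z<.12)&(abs(X-.45)<.1)&(abs(Y+.31)<.08)
    n,l,st,ce=cv2.connectedComponentsWithStats(m.astype(np.uint8)); print([(st[i,4],P[l==i].mean(0).round(3),P[l==i][:,2].max().round(3)) for i in range(1,n) if st[i,4]>4])
    m=(Z>.06)&(Z<.075)&(abs(X-.45)<.1)&(abs(Y+.31)<.08)
    n,l,st,ce=cv2.connectedComponentsWithStats(m.astype(np.uint8)); print("low",[(st[i,4],P[l==i].mean(0).round(3)) for i in range(1,n) if st[i,4]>4])
    for nm,m in dict(plate=(Z<.03)&(np.hypot(X-.4236,Y-.504)<.07)&(np.hypot(X-.4236,Y-.504)>.035),cap=(Z>.05)&(Z<.06)&(np.hypot(X-.37,Y-.63)<.03),knob=(Z>.1)&(Z<.125)&(abs(X-.41)<.03)&(abs(Y-.156)<.03)).items(): print(nm,m.sum(),np.median(P[m],0).round(3))
E
python3 car.py
```

```text
clock: 67.7
position: [0.4014, 0.1817, 0.2957]
eef_rot: [0.776, 0.63, -0.0, 0.0]
wrist_force: [0.9, 0.2, 0.5]
width: 0.05
grip_force: 0.0
[]
low []
plate 765 [0.412 0.502 0.007]
cap 86 [0.368 0.632 0.055]
knob 40 [0.413 0.156 0.111]
[(np.int32(25), array([ 0.487, -0.325,  0.093]), np.float64(0.105)), (np.int32(24), array([ 0.454, -0.267,  0.093]), np.float64(0.105)), (np.int32(28), array([ 0.403, -0.312,  0.093]), np.float64(0.104))]
low [(np.int32(14), array([ 0.454, -0.264,  0.067])), (np.int32(13), array([ 0.401, -0.308,  0.067]))]
plate 549 [0.414 0.514 0.006]
cap 108 [0.368 0.632 0.055]
knob 35 [0.408 0.158 0.109]
39 ((0.5878603458404541, -0.4330090284347534), (0.08426575362682343, 0.0075214579701423645), 8.905214309692383) [ 0.588  -0.4324  0.0407]
397 ((0.47169291973114014, -0.2941223978996277), (0.12010720372200012, 0.17622250318527222), 78.59117889404297) [ 0.4689 -0.292   0.0392]
```

View pics/f3.png

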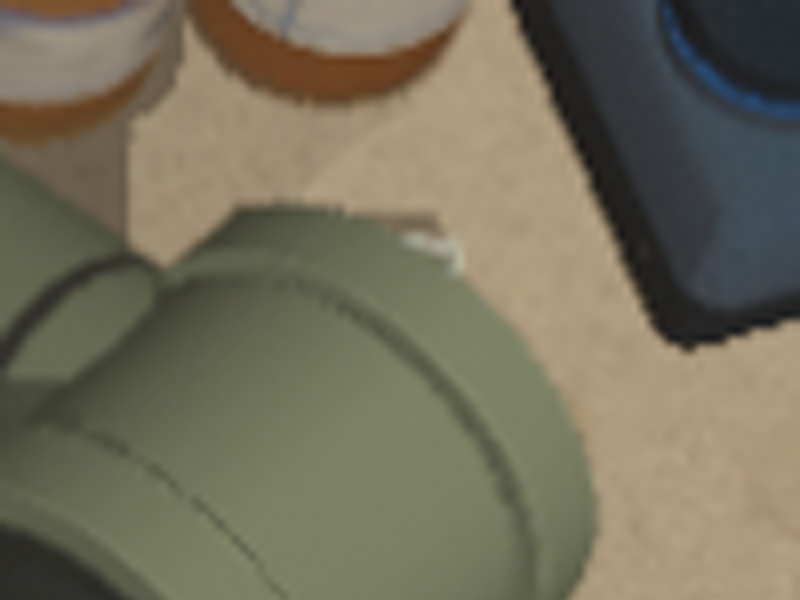

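```bash
python3 -c "
from h import *
print(ticket.sign_off())"
```

```text
the job is handed in; nothing more can be done
None
```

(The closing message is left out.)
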